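# Stack the spare parts tote on the full one

## Robot

A 6-joint arm with a two-finger parallel gripper is mounted at the origin on the work surface. World frame = base frame: x ahead of the robot, y to its left, z up, the work surface at z = 0. Lengths are in m, angles in rad, forces in N, time in s.
With the tool pointing down it reaches from about 0.375 to 0.975 m from the base axis. Payload 3.8 kg.
Tool frame: the origin (TCP) lies midway between the tips of the shut fingers; the grasp point (between the pads) lies 19 mm behind it; z points along the fingers, y is the line along which they close (so a half turn about z gives the same grasp; the last joint's range is limited). The gripper opens to 85 mm and grips with 20 to 120 N. Pads are 22 mm wide; open, the fingers measure 114 mm over their backs; the gripper's body (76 mm by 85 mm) begins 54 mm behind the grasp point. The pads swing forward as they close: fully open they stand 13 mm farther back than shut.
Start: joints at [1.142, 0.264, 1.604, -0, 1.274, -0.037], TCP at [0.258, 0.624, 0.205] pointing down, gripper open.
Joint ranges: [-2.63, 2.63], [-0.94, 2.18], [0.31, 2.57], [-1.31, 4.45], [0, 2.66], [-2.55, 2.55]. Speed limits (rad/s): [2.57, 2.57, 3.14, 3.14, 3.14, 3.14].

## Interface

Orientations are given as a rotation vector (axis times angle).
In Python, from workcell import bot gives the robot as it stands.
- The arm moves only by the tool servo_tool, never from a script. Its argument "series" is a list of rows, each a list of 7 numbers: the shift along the world's x, y, z in units of 0.15 m (1.0 is 0.15 m), then the turn, a rotation vector about the world's x, y, z in units of 180 degrees (1.0 is 180 degrees), then the closure, from 0 (fully open) to 1 (shut). A call has 1 to 20 rows; each row is the pose to reach, as a shift and turn from the pose commanded when the call began, turning the shorter way round; what a row does not reach only later rows make up. A row lasts 1/10 s, in which the tool goes at most 50 mm and 8.59 degrees, less where a joint would pass 70% of its speed; a pose out of reach is approached as far as the arm can. A call with a number of a shift or a turn outside -1 to 1 is refused whole. A call with a gripper value outside its range is refused whole. The fingers move at their own pace and stop on an object; "newtons" is the grip in N (left out, the last holds). Time passes only in rows, so rows that repeat a pose let the fingers close. It gives the time, the measured TCP pose, the force, the opening and the grip force at its end, in the units of the state.
- bot.read_state(): the state, without advancing time (a new reading comes with each control period).
- bot.read_camera(name): name is "scene" or "side" or "wrist"; returns the picture (384x512x3 uint8, red, green, blue); there is no depth.
- bot.camera_info(name): a dict with "vertical_fov" (degrees; the focal length in pixels is half the picture's height over the tangent of half this angle, whatever the lens; pixels are square), "cx", "cy" (the principal point, pixels), "R" (3x3) and "t" (3): a world point X has camera coordinates R X + t. Camera axes: x right, y down, z forward; pixel columns grow to the right and rows downward; lengths in m; the calibration is good to about 2 mm. A picture is of the moment at which its call begins: read the wrist's pose just before it. camera_info takes no time and is no camera call; for the wrist camera it gives the pose at the moment of the call.
- bot.finish_job(): hands the job in; it is judged then, once.
Trained networks look in the newest picture that a camera, given by its name, has taken for a name from the list of things; names that differ only in an ending like _2 or _b are one class to them, and where a whole thing is asked for, a point or a joint stands for the part that bears it (a point fixed in the world has none). Each returns a list of dicts, best first, with "score" (0 to 1); they miss things now and then, are a little off and sometimes report something else, mostly with a low value. They report only what shows in the picture. A call takes as long as a camera call.
- bot.recognise(target, camera): "box" ([left, top, right, bottom] as shares, 0 to 1, of the picture: columns of its width, rows of its height, round what is visible of it).
- bot.trace(target, camera): "mask" (384x512 bool, what is visible of it) and "box" ([left, top, right, bottom] as shares, 0 to 1, of the picture: columns of its width, rows of its height, round what is visible of it).
- bot.mark_of(target, camera): "at" ([row, column] as shares, 0 to 1, of the picture: columns of its width, rows of its height: a listed point, or the origin of a listed thing).
The state is a dict: "time": time; "q": joint angles; "joint_vel": joint speeds; "joint_torque": joint torques, N m; "tool_pos": TCP position; "tcp_rot": TCP orientation; "wrist_force": force on the tool from outside, world axes, zero at the start; "torque": the same for the moment, N m; "width": opening from 0.0 (shut) to 1.0 (fully open); "grip_force": force on a finger pad.
Only numpy, scipy, OpenCV 4.12 (cv2) and the standard library are available. Lean on these libraries where they do the work, as an engineer would, in place of code of your own. Each camera call takes 0.05 s, during which the arm holds its last target. There are 200 camera calls.

## Task

Pick up the empty blue tote, turn it end for end (half a turn) so that its yellow end comes over the plain end of the grey tote, and stack it there, so that it stands on the ledges above the gear instead of nesting down onto it. Feel its four feet into the ledge pockets and press it gently home until both ends have clicked under the spring catches, without forcing it, then let go. Leave the other parts on the shelf where they lie.

Things in the scene. Friction and masses are not known exactly. Their poses are not given: they have to be found in the camera images.
- blue_mid (a point): centre, half-way up, of the empty blue stack-nest tote, loose on the shelf: 162 long (x) x 64 wide (y) x 70 mm high, 0.13 to 0.25 kg; the bottom of its feet is 35 mm below this point. x points to its end with the yellow rim, z up. An upright band, 3 mm thick, 162 x 64 mm outside, forms its top 22 mm: grip that across the 64 mm width, fingertips no lower than the band (below it the walls slope inward)
- blue_yellow_end (a point): point on the blue tote level with the bottom of its feet, 76 mm from its middle towards its yellow end. The tote's four feet, 12 mm long and 7 mm high, reach 24 mm out from the middle line on both sides, 32 mm from its middle towards this end and 58 mm towards the plain end
- blue_plain_end (a point): point on the blue tote level with the bottom of its feet, 76 mm from its middle towards its plain blue end
- grey: grey tote of the same make and size, screwed to the shelf, holding the gear; origin at the middle of its underside, x to its yellow end, z up. Pillars on its long sides at x = -32 and +58 mm carry pockets for the feet, with 0.8 mm play each way: pocket floor 54 mm above the underside, pocket sides (in x) rise to 67 mm, outer stops (in y) to 59 mm. The thin plastic stands 25 N between the totes, all contacts added
- grey_seat (a point): middle of the grey tote's ledge plane, 54 mm above its underside: the blue tote's bottom comes here when stacked home, yellow end over plain end. Yellow over yellow it would nest, its bottom only 31 mm up. In each pocket leans a black spring catch, sloping from 71 mm down to 63 mm: feet meet it about 68 mm up, push it aside (3 to 7 N for all four, kept level) and it clicks over them within the last 1 mm
- grey_mid (a point): centre of the grey tote, 35 mm above its underside; axes as the grey tote
- gear_mid (a point): middle of the orange nylon score-motor gear with its cam stack, 38 mm wide and 40 mm high, 20 mm above its foot, standing loose in the grey tote
- bracket: steel stand-up target bracket with red target face, 55 x 20 x 34 mm, loose on the shelf between the totes; origin under its middle
- pad: black rubber flipper pad, 44 x 16 x 15 mm, loose on the shelf between the totes; origin under its middle
- flap: clear acrylic ramp flap, 95 x 48 x 10 mm, loose on the shelf beyond the totes; origin under its middle
- clipbar: spring clip bar, 120 x 28 x 52 mm, screwed to the shelf beyond the totes, pinching a green insert; origin under its middle

How it is judged:
On the way:
1. the blue tote is held over the grey one, turned end for end, its yellow end towards the grey tote's plain end (horizontal distance between blue_mid and grey_mid below 0.03 m and z of blue_mid in the frame of grey above 0.098 m and x of blue_yellow_end in the frame of grey below -0.05 m).
At the end, for the whole second after the job is handed in: The blue tote is stacked on the grey one, yellow end over plain end: both ends of its bottom are home on the ledges, 54 mm (at most 55.6 mm) above the grey tote's underside, middles within 5 mm, with the gear still in the grey tote; the tote is released (z of blue_yellow_end in the frame of grey between 0.052 and 0.0556 m and z of blue_plain_end in the frame of grey between 0.052 and 0.0556 m and x of blue_yellow_end in the frame of grey below -0.07 m and horizontal distance between blue_mid and grey_mid below 0.005 m and horizontal distance between gear_mid and grey_mid below 0.045 m and height (world z) of gear_mid below 0.045 m and linear speed of blue below 0.01 m/s); the robot touches nothing.
It fails at once if the blue tote is forced: pressed against the grey tote with more than 25 N (contact force between blue and grey above 25 N).
It fails at once if the blue tote is set down on the gear (more than 2 N) (contact force between blue and gear above 2 N).
It fails at once if a bystander part is pushed by more than 15 mm (distance of any of bracket, pad, flap from where it was at the start of the episode above 0.015 m).
It also fails if it takes over 58 s, if anything falls off the work surface, if the arm or the gripper's body presses on something with over 40 N, if the wrist force passes 120 N, or if a joint passes its speed limit or range.

## Working session

There is one attempt and no reset: what is moved stays moved. The work goes in short steps, Python scripts to look and compute and a tool call to move; the robot and the scene stay as the last step left them, time stands still between calls to the robot, and variables do not carry over. Pictures are saved under pics/ and viewed, at most 10 in all, crops included, and the job is handed in when it is done.

Besides the shell and the picture viewer there is one more tool, called after ">>>" by a JSON object that holds its "op" and its "data". servo_tool: Moves the arm, as the interface text tells. Shifts and turns lie within -1 to 1; 1 stands for 0.15 m of shift or 180 degrees of turn. Its arguments: {"type":"object","properties":{"series":{"type":"array","items":{"type":"array","items":{"type":"number"}}},"newtons":{"type":"number"}},"required":["series"]}

```bash
mkdir -p pics; ls; python3 - <<'E'
from workcell import bot
import cv2,numpy as np
s=bot.read_state();print(s)
ims=[]
for c in ["scene","side"]:
    im=bot.read_camera(c);ims.append(im)
    i=bot.camera_info(c);print(c,i)
    for n in ["blue_mid","blue_yellow_end","blue_plain_end","grey","grey_seat","grey_mid","gear_mid","bracket","pad","flap","clipbar"]:
        r=bot.mark_of(n,c);print(n,[(round(d["at"][1]*512,1),round(d["at"][0]*384,1),round(d["score"],2)) for d in r[:3]])
im=np.hstack(ims);im=cv2.resize(im,(800,300))
cv2.imwrite("pics/a.png",cv2.cvtColor(im,cv2.COLOR_RGB2BGR))
cv2.imwrite("pics/scene.png",cv2.cvtColor(cv2.resize(ims[0],(768,576)),cv2.COLOR_RGB2BGR))
cv2.imwrite("pics/side.png",cv2.cvtColor(cv2.resize(ims[1],(768,576)),cv2.COLOR_RGB2BGR))
E
```

```text
pics
{'time': 0.0, 'q': array([ 1.14212619e+00,  2.64750215e-01,  1.60539921e+00, -6.04646429e-07,
        1.27370519e+00, -3.69070656e-02]), 'joint_vel': array([-1.20691476e-03,  1.50311183e-03, -5.60401936e-04, -2.24957693e-05,
        7.72708252e-04, -8.48081621e-04]), 'joint_torque': array([ 1.43837551e-04, -5.15128398e+01, -3.67302096e+01,  2.90598646e-04,
        1.29886487e-02,  2.70825836e-05]), 'tool_pos': array([0.25739902, 0.62312503, 0.20375047]), 'tcp_rot': array([-0.61135012, -3.08100123,  0.00345689]), 'wrist_force': array([ 0.55798836, -0.05104618,  0.21256534]), 'torque': array([-0.03637782,  0.00893959,  0.01894293]), 'grip_force': 0.0, 'width': 1.000956131118003}
scene {'vertical_fov': 54.80782108079572, 'cx': 259.7343164769082, 'cy': 186.76795537044055, 'R': array([[ 0.70515879,  0.70890533,  0.01429369],
       [ 0.56554061, -0.55016363, -0.6143971 ],
       [-0.42768551,  0.44133118, -0.78886747]]), 't': array([-0.42630644, -0.30733961,  1.30453844])}
blue_mid [(296.3, 146.8, 0.77)]
blue_yellow_end [(301.9, 138.9, 0.92)]
blue_plain_end [(289.9, 170.4, 0.97)]
gre
[... 230 characters left out ...]
.7, 0.67)]
side {'vertical_fov': 43.92913640017822, 'cx': 245.99205401657423, 'cy': 189.2910317904665, 'R': array([[ 0.83993733, -0.54250727, -0.01382517],
       [-0.29680042, -0.43789537, -0.84862074],
       [ 0.45432894,  0.71689155, -0.52882106]]), 't': array([-0.5172132 ,  0.25711138,  0.77628031])}
blue_mid [(181.8, 178.8, 0.56)]
blue_yellow_end [(159.4, 183.4, 0.68)]
blue_plain_end [(206.4, 199.8, 0.61)]
grey [(274.9, 293.6, 0.61)]
grey_seat [(272.1, 275.4, 0.78)]
grey_mid [(270.8, 282.2, 0.9), (267.0, 174.7, 0.36)]
gear_mid [(270.9, 288.5, 0.61)]
bracket [(238.0, 229.0, 0.61)]
pad [(194.0, 242.5, 0.65), (271.2, 284.8, 0.19)]
flap [(264.1, 176.7, 0.74)]
clipbar [(313.5, 212.1, 0.69)]
```

View pics/scene.png

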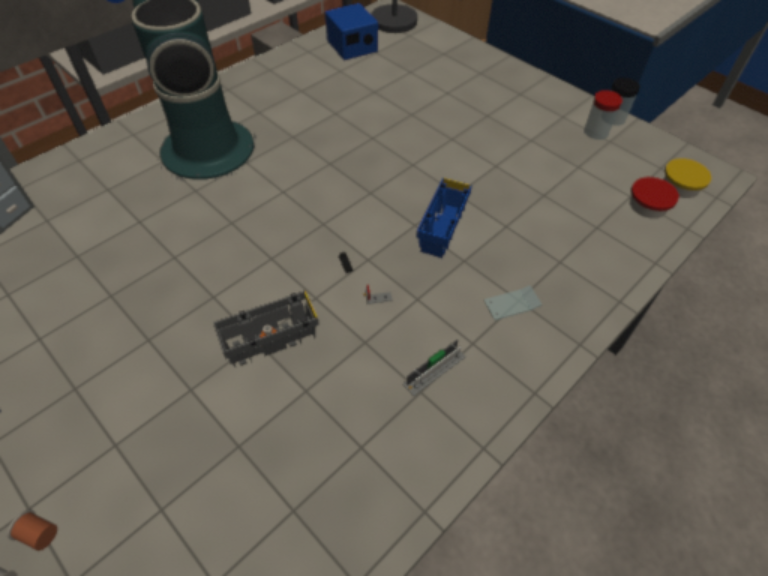

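View pics/side.png

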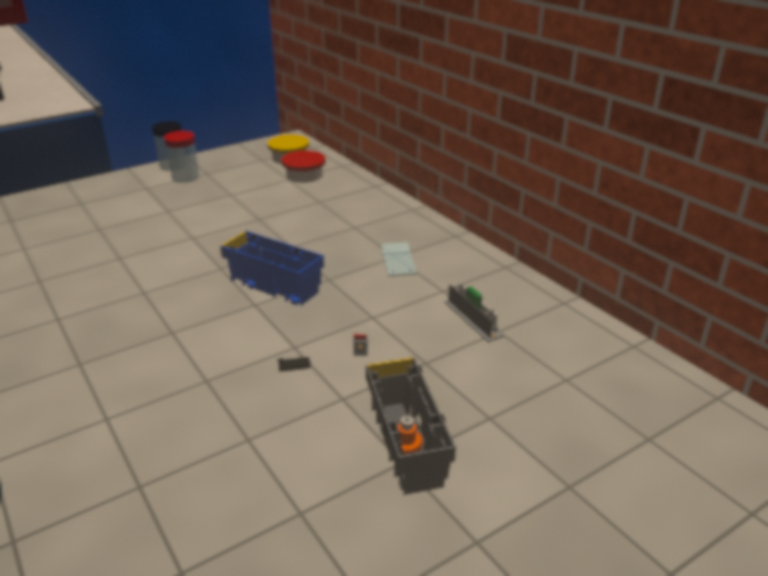

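```bash
cat > h.py <<'E'
import numpy as np
def K(i):
    f=192/np.tan(np.radians(i["vertical_fov"]/2)); return f
def ray(i,u,v):
    f=K(i); R=np.array(i["R"]);t=np.array(i["t"])
    d=R.T@np.array([(u-i["cx"])/f,(v-i["cy"])/f,1.]); return -R.T@t,d/np.linalg.norm(d)
def atz(i,u,v,z):
    c,d=ray(i,u,v); return c+d*(z-c[2])/d[2]
def tri(obs):
    A=np.zeros((3,3));b=np.zeros(3)
    for i,u,v in obs:
        c,d=ray(i,u,v);P=np.eye(3)-np.outer(d,d);A+=P;b+=P@c
    X=np.linalg.solve(A,b)
    return X,[np.linalg.norm((np.eye(3)-np.outer(d,d))@(X-c)) for c,d in (ray(*o) for o in obs)]
def proj(i,X):
    p=np.array(i["R"])@X+i["t"]; return i["cx"]+K(i)*p[0]/p[2], i["cy"]+K(i)*p[1]/p[2]
E
python3 - <<'E'
from workcell import bot
from h import *
S=bot.camera_info("scene");D=bot.camera_info("side")
np.set_printoptions(precision=4,suppress=True)
for n,a,b,z in [("bmid",(296.3,146.8),(181.8,178.8),.035),("bye",(301.9,138.9),(159.4,183.4),0),("bpe",(289.9,170.4),(206.4,199.8),0),("seat",(180.3,217.4),(272.1,275.4),.054),("gmid",(180.1,218.8),(270.8,282.2),.035),("gear",(179.4,223.9),(270.9,288.5),.024),("bracket",(252.1,197.4),(238,229),0),("pad",(232,173),(194,242.5),0),("flap",(338.1,204.1),(264.1,176.7),0),("clip",(290.2,245),(313.5,212.1),0)]:
    X,e=tri([(S,*a),(D,*b)]);print(n,X,np.round(e,4),atz(S,*a,z),atz(D,*b,z))
E
```

```text
bmid [0.5601 0.2005 0.0337] [0. 0.] [0.5608 0.1995 0.035 ] [0.5592 0.1984 0.035 ]
bye [ 0.5276  0.2694 -0.003 ] [0.0001 0.0001] [0.5296 0.2666 0.    ] [0.5259 0.2648 0.    ]
bpe [ 0.5914  0.141  -0.0048] [0.002 0.002] [0.5925 0.1398 0.    ] [0.588  0.1313 0.    ]
seat [ 0.5312 -0.2142  0.0507] [0.0019 0.0019] [ 0.532  -0.2134  0.054 ] [ 0.5292 -0.2194  0.054 ]
gmid [ 0.5272 -0.2147  0.0382] [0.0031 0.0031] [ 0.5231 -0.2109  0.035 ] [ 0.5295 -0.2156  0.035 ]
gear [ 0.5274 -0.2188  0.0236] [0.0002 0.0002] [ 0.5276 -0.2187  0.024 ] [ 0.5272 -0.2193  0.024 ]
bracket [ 0.5869 -0.0129  0.0028] [0.0001 0.0001] [ 0.5855 -0.0115  0.    ] [ 0.5889 -0.0095  0.    ]
pad [0.4847 0.0022 0.0043] [0.0037 0.0037] [0.479  0.0083 0.    ] [0.4872 0.002  0.    ]
flap [ 0.7686  0.1492 -0.0049] [0.0007 0.0007] [ 0.7705  0.145  -0.    ] [0.7639 0.1434 0.    ]
clip [ 0.7652 -0.05    0.0014] [0.0021 0.0021] [ 0.7636 -0.0472  0.    ] [ 0.7663 -0.0512  0.    ]
```

The scene view shows blue at about (297,143) with its yellow rim up and to the right, and grey at (178,219) with its yellow rim to the right. In the side view, blue is at (182,178) and grey at (273,285). Next I move the wrist camera over blue.

>>> {"op": "servo_tool", "data": {"series": [[0.34,-0.47,0.3,0,0,-0.08,0],[0.67,-0.94,0.5,0,0,-0.1,0],[0.67,-0.94,0.5,0,0,-0.1,0]]}}

```text
time: 1.5
tool_pos: [0.3378, 0.5112, 0.266]
tcp_rot: [1.089, 2.947, -0.0]
wrist_force: [0.6, 0.5, 1.2]
width: 1.0
grip_force: 0.0
```

>>> {"op": "servo_tool", "data": {"series": [[0.34,-0.47,0,0,0,-0.05,0],[0.67,-0.94,0,0,0,-0.09,0],[0.67,-0.94,0,0,0,-0.1,0]]}}

```text
time: 1.8
tool_pos: [0.4255, 0.3886, 0.2661]
tcp_rot: [1.538, 2.739, 0.002]
wrist_force: [1.0, 0.6, 0.3]
width: 1.0
grip_force: 0.0
```

>>> {"op": "servo_tool", "data": {"series": [[0.34,-0.47,0,0,0,-0.028,0],[0.67,-0.94,0,0,0,-0.028,0],[0.67,-0.94,0,0,0,-0.028,0],[0.67,-0.94,0,0,0,-0.028,0],[0.67,-0.94,0,0,0,-0.028,0],[0.67,-0.94,0,0,0,-0.028,0]]}}

```text
time: 2.4
tool_pos: [0.525, 0.249, 0.2655]
tcp_rot: [-1.655, -2.67, -0.0]
wrist_force: [-0.2, 0.2, -0.4]
width: 0.999
grip_force: 0.0
```

```bash
cat > look.py <<'E'
import sys,cv2
from workcell import bot
from h import *
np.set_printoptions(precision=4,suppress=True)
def look(names,pic=None):
    s=bot.read_state();i=bot.camera_info("wrist");im=bot.read_camera("wrist")
    print("t",s["time"],"tcp",s["tool_pos"],s["tcp_rot"],"q6",s["q"][5],"cam",-np.array(i["R"]).T@i["t"])
    for n,z in names:
        for d in bot.mark_of(n,"wrist")[:2]:
            v,u=d["at"][0]*384,d["at"][1]*512
            print(n,round(u,1),round(v,1),round(d["score"],2),atz(i,u,v,z))
    if pic: cv2.imwrite(pic,cv2.cvtColor(im,cv2.COLOR_RGB2BGR))
    return i,im
E
python3 - <<'E'
from look import *
i,im=look([("blue_mid",.035),("blue_yellow_end",0),("blue_plain_end",0)],"pics/w1.png")
np.savez("w1.npz",im=im,**i)
E
```

```text
t 2.4 tcp [0.525  0.249  0.2655] [-1.6546 -2.6697 -0.0004] q6 -0.061885145341566174 cam [0.4915 0.3168 0.4339]
blue_mid 260.1 201.6 0.94 [0.5595 0.1995 0.035 ]
blue_mid 304.2 369.6 0.28 [ 0.754  -0.0263  0.035 ]
blue_yellow_end 263.8 141.1 0.95 [0.5301 0.2705 0.    ]
blue_plain_end 255.5 241.9 0.84 [0.5885 0.128  0.    ]
```

View pics/w1.png

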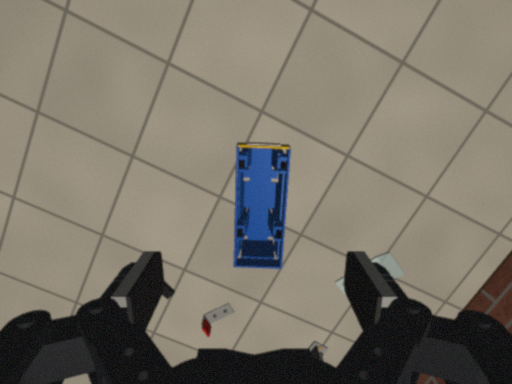

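The wrist view shows blue upright, with its rim corners near (236,144), (291,146), (282,268) and (234,266) and yellow at the top. I'll fit the rim metrically.

```bash
cat > rim.py <<'E'
from look import *
def rim(i,mask,z):
    n,l,st,_=cv2.connectedComponentsWithStats(mask.astype(np.uint8)); k=1+np.argmax(st[1:,4])
    c=max(cv2.findContours((l==k).astype(np.uint8),cv2.RETR_EXTERNAL,cv2.CHAIN_APPROX_NONE)[0],key=cv2.contourArea)[:,0]
    P=np.array([atz(i,u,v,z)[:2] for u,v in c],np.float32)
    (cx,cy),(w,h),a=cv2.minAreaRect(P*1000)
    if w<h: a+=90
    print("rim centre",cx,cy,"size",w,h,"long-axis deg",a%180)
E
python3 - <<'E'
from rim import *
d=np.load("w1.npz");im=d["im"];i={k:d[k] for k in ("vertical_fov","cx","cy","R","t")}
hsv=cv2.cvtColor(im,cv2.COLOR_RGB2HSV)
H,Sa,V=cv2.split(hsv)
m=((H>100)&(H<130)&(Sa>110))|((H>15)&(H<35)&(Sa>140))
m[290:]=0
m=cv2.morphologyEx(m.astype(np.uint8),cv2.MORPH_CLOSE,np.ones((5,5)))
rim(i,m,.07)
E
```

```text
rim centre 558.1541137695312 200.65957641601562 size 62.68467330932617 162.58468627929688 long-axis deg 114.23452568054199
```

>>> {"op": "servo_tool", "data": {"series": [[-0.06,-0.33,0,0,0,0,0],[-0.1,-0.66,0,0,0,0,0],[-0.1,-0.95,0,0,0,0,0]]}}

```text
time: 2.9
tool_pos: [0.5088, 0.1065, 0.2656]
tcp_rot: [1.648, 2.674, -0.0]
wrist_force: [1.3, 0.3, 0.2]
width: 1.004
grip_force: 0.0
```

>>> {"op": "servo_tool", "data": {"series": [[-0.06,-0.33,0,0,0,0,0],[-0.1,-0.66,0,0,0,0,0],[-0.1,-0.95,0,0,0,0,0]]}}

```text
time: 3.2
tool_pos: [0.4941, -0.0366, 0.2659]
tcp_rot: [1.65, 2.673, 0.0]
wrist_force: [0.7, 0.3, -0.6]
width: 0.998
grip_force: 0.0
```

>>> {"op": "servo_tool", "data": {"series": [[0,-0.33,0,0,0,0,0],[0,-0.66,0,0,0,0,0],[0,-0.87,0,0,0,0,0],[0,-0.87,0,0,0,0,0],[0,-0.87,0,0,0,0,0],[0,-0.87,0,0,0,0,0]]}}

```text
time: 3.8
tool_pos: [0.4952, -0.1648, 0.2655]
tcp_rot: [-1.65, -2.673, -0.001]
wrist_force: [1.1, -0.0, 0.1]
width: 0.999
grip_force: 0.0
```

```bash
python3 - <<'E'
from rim import *
i,im=look([("grey",0),("grey_seat",.054),("grey_mid",.035),("gear_mid",.024)],"pics/w2.png")
r=bot.trace("grey","wrist")
for d in r[:2]: print(d["score"],d["mask"].sum())
if r:
    np.savez("w2.npz",im=im,mask=r[0]["mask"],**i)
    rim(i,r[0]["mask"],.07)
E
```

```text
t 3.8 tcp [ 0.4952 -0.1648  0.2655] [-1.6503 -2.6727 -0.0009] q6 -0.8340657376851904 cam [ 0.4613 -0.0971  0.4339]
grey 257.4 195.7 0.9 [ 0.5282 -0.218   0.    ]
grey 463.1 170.5 0.25 [ 0.7731 -0.0531  0.    ]
grey_seat 257.4 208.2 0.88 [ 0.5276 -0.2182  0.054 ]
grey_mid 254.6 202.5 0.81 [ 0.5238 -0.2186  0.035 ]
grey_mid 305.4 38.7 0.47 [ 0.4864 -0.013   0.035 ]
gear_mid 255.7 200.0 0.72 [ 0.5252 -0.218   0.024 ]
0.58 6178
rim centre 526.8552856445312 -215.93118286132812 size 163.99998474121094 72.53909301757812 long-axis deg 70.0510482788086
```

View pics/w2.png

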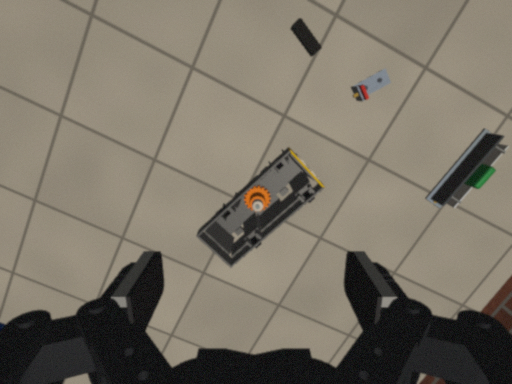

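Grey spans (198,233) to (324,186) with its yellow end at upper right near (306,168), the gear is at (257,200), and dark bumps run along the long sides. I'll zoom in for the rim corners.

```bash
python3 - <<'E'
import numpy as np,cv2
d=np.load("w2.npz");im=d["im"]
c=im[140:275,190:335]
c=cv2.resize(c,None,fx=4.4,fy=4.4,interpolation=cv2.INTER_CUBIC)
c=np.clip(c.astype(float)*1.6,0,255).astype(np.uint8)
for k in range(0,145,20): cv2.putText(c,str(190+k),(int(k*4.4),10),0,.35,(255,0,0))
for k in range(0,135,20): cv2.putText(c,str(140+k),(0,int(k*4.4)+5),0,.35,(255,0,0))
cv2.imwrite("pics/w2z.png",c[:,:,::-1])
E
```

```text
(no output)
```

View pics/w2z.png

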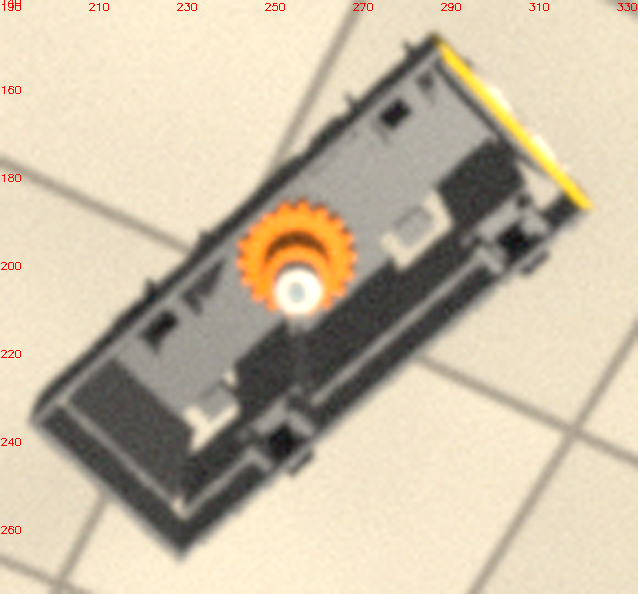

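```bash
python3 - <<'E'
from look import *
d=np.load("w2.npz");i={k:d[k] for k in ("vertical_fov","cx","cy","R","t")}
c=[(289.3,148.2),(324.1,187),(230.9,266.6),(197.5,234.3)]
P=np.array([atz(i,*p,.07)[:2] for p in c])*1000
print(P,P.mean(0));e=lambda a,b:(np.linalg.norm(b-a),np.degrees(np.arctan2(*(b-a)[::-1])))
print(e(P[3],P[0]),e(P[2],P[1]),e(P[3],P[2]),e(P[0],P[1]))
# dark/yellow mask, contour sub-fit
H,S,V=cv2.split(cv2.cvtColor(d["im"],cv2.COLOR_RGB2HSV))
m=((V<85)|((H>15)&(H<35)&(S>150))).astype(np.uint8);m[:140]=0;m[275:]=0;m[:,:190]=0;m[:,335:]=0
m=cv2.morphologyEx(m,cv2.MORPH_CLOSE,np.ones((5,5)))
cn=max(cv2.findContours(m,cv2.RETR_EXTERNAL,cv2.CHAIN_APPROX_NONE)[0],key=cv2.contourArea)[:,0]
Q=np.array([atz(i,u,v,.07)[:2] for u,v in cn])*1000
# robust: fit the rectangle 162x64 by soft_l1 on distance to nearest side
from scipy.optimize import least_squares
def res(p):
    a=np.radians(p[2]);u=np.array([np.cos(a),np.sin(a)]);v=np.array([-u[1],u[0]])
    q=Q-p[:2];X=q@u;Y=q@v
    dx=abs(X)-81;dy=abs(Y)-32
    return np.where((dx>0)&(dy>0),np.hypot(dx,dy),np.maximum(dx,dy))
r=least_squares(res,[*P.mean(0),71],loss="soft_l1",f_scale=.7);f=res(r.x)
print(r.x,np.percentile(f,[5,25,50,75,95]))
E
```

```text
[[ 524.4617 -129.8277]
 [ 584.8279 -152.3362]
 [ 530.5004 -301.7806]
 [ 472.4994 -278.8036]] [ 528.0724 -215.687 ]
(np.float64(157.77805736162742), np.float64(70.77139540709011)) (np.float64(159.01291306483964), np.float64(70.02227358980738)) (np.float64(62.386421977981854), np.float64(-21.610904394384097)) (np.float64(64.42608977596609), np.float64(-20.44880867719225))
[ 525.4086 -215.9538   70.2091] [-3.4685 -0.7376 -0.0399  0.5322  2.1701]
```

>>> {"op": "servo_tool", "data": {"series": [[0.1,0.33,0,0,0,-0.012,0],[0.2,0.66,0,0,0,-0.012,0],[0.25,0.95,0,0,0,-0.012,0]]}}

```text
time: 4.4
tool_pos: [0.5332, -0.0223, 0.2657]
tcp_rot: [1.704, 2.638, 0.001]
wrist_force: [0.1, 0.4, -0.4]
width: 1.001
grip_force: 0.0
```

>>> {"op": "servo_tool", "data": {"series": [[0.1,0.33,0,0,0,0,0],[0.17,0.66,0,0,0,0,0],[0.17,0.95,0,0,0,0,0]]}}

```text
time: 4.7
tool_pos: [0.5587, 0.1213, 0.2655]
tcp_rot: [1.702, 2.64, 0.001]
wrist_force: [1.7, -0.0, -0.5]
width: 1.0
grip_force: 0.0
```

>>> {"op": "servo_tool", "data": {"series": [[0,0.33,-0.3,0,0,0,0],[0,0.53,-0.6,0,0,0,0],[0,0.533,-0.87,0,0,0,0],[0,0.533,-0.87,0,0,0,0],[0,0.533,-0.87,0,0,0,0],[0,0.533,-0.87,0,0,0,0]]}}

```text
time: 5.3
tool_pos: [0.5596, 0.1984, 0.1373]
tcp_rot: [1.702, 2.638, 0.003]
wrist_force: [-0.2, -0.6, 0.4]
width: 1.004
grip_force: 0.0
```

```bash
python3 - <<'E'
from look import *
s=bot.read_state();print(s["tool_pos"],s["tcp_rot"],2*np.degrees(np.arctan2(s["tcp_rot"][1],s["tcp_rot"][0]))-90, s["wrist_force"])
E
```

```text
[0.5596 0.1984 0.1373] [1.7024 2.6378 0.0032] 24.32591994374154 [-0.2401 -0.6394  0.404 ]
```

>>> {"op": "servo_tool", "data": {"series": [[-0.007,0.013,-0.3,0,0,0,0],[-0.007,0.013,-0.5,0,0,0,0],[-0.007,0.013,-0.635,0,0,0,0],[-0.007,0.013,-0.635,0,0,0,0],[-0.007,0.013,-0.635,0,0,0,0],[-0.007,0.013,-0.635,0,0,0,0.3],[-0.007,0.013,-0.635,0,0,0,0.5],[-0.007,0.013,-0.635,0,0,0,0.5],[-0.007,0.013,-0.635,0,0,0,0.5],[-0.007,0.013,-0.635,0,0,0,0.5],[-0.007,0.013,-0.635,0,0,0,0.5],[-0.007,0.013,-0.635,0,0,0,0.5]], "newtons": 25}}

```text
time: 6.5
tool_pos: [0.5569, 0.2006, 0.0397]
tcp_rot: [-1.703, -2.64, 0.0]
wrist_force: [-0.1, 1.0, -0.1]
width: 0.5
grip_force: 0.1
```

```bash
python3 - <<'E'
from look import *
i,im=look([("blue_mid",.035)])
s=bot.read_camera("side"); 
a=cv2.resize(im,(400,300));b=cv2.resize(s[110:290,90:330],(400,300))
cv2.imwrite("pics/g1.png",np.hstack([a,b])[:,:,::-1]); st=bot.read_state();print(st["width"],st["grip_force"])
E
```

```text
t 6.5 tcp [0.5569 0.2006 0.0397] [-1.7028 -2.64    0.    ] q6 -0.1215063052439934 cam [0.5258 0.2698 0.2081]
blue_mid 256.5 232.2 0.89 [0.5598 0.1991 0.035 ]
0.49654748544649835 0.12872865423560143
```

View pics/g1.png

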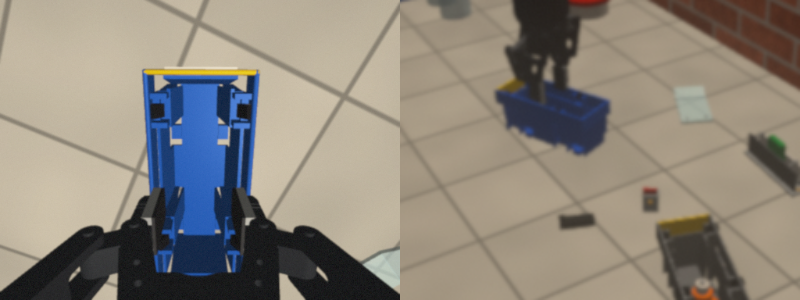

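```bash
python3 - <<'E'
from look import *
from scipy.spatial.transform import Rotation as Ro
i=bot.camera_info("wrist");s=bot.read_state();R=Ro.from_rotvec(s["tcp_rot"]).as_matrix()
print(R[:,1])
for y in (-.032,.032,-.021,.021):
    for h in (0.048,.07,.085): 
        X=s["tool_pos"]+R[:,1]*y;X[2]=h;print(y,h,np.round(proj(i,X),0))
    for x in (-.011,.011):
        X=s["tool_pos"]+R[:,1]*y+R[:,0]*x;X[2]=.047;print(x,y,h,np.round(proj(i,X),0))
im=bot.read_camera("wrist");c=cv2.resize(im[190:384,130:390],(800,597),interpolation=cv2.INTER_CUBIC)
c=np.clip(c*1.8,0,255).astype(np.uint8)
cv2.imwrite("pics/g2.png",c[:,:,::-1])
E
```

```text
[0.911  0.4124 0.    ]
-0.032 0.048 [197. 238.]
-0.032 0.07 [189. 257.]
-0.032 0.085 [182. 273.]
-0.011 -0.032 0.085 [198. 254.]
0.011 -0.032 0.085 [196. 219.]
0.032 0.048 [310. 238.]
0.032 0.07 [318. 257.]
0.032 0.085 [325. 273.]
-0.011 0.032 0.085 [309. 254.]
0.011 0.032 0.085 [311. 219.]
-0.021 0.048 [216. 238.]
-0.021 0.07 [211. 257.]
-0.021 0.085 [207. 273.]
-0.011 -0.021 0.085 [217. 254.]
0.011 -0.021 0.085 [216. 219.]
0.021 0.048 [291. 238.]
0.021 0.07 [296. 257.]
0.021 0.085 [300. 273.]
-0.011 0.021 0.085 [290. 254.]
0.011 0.021 0.085 [291. 219.]
```

View pics/g2.png

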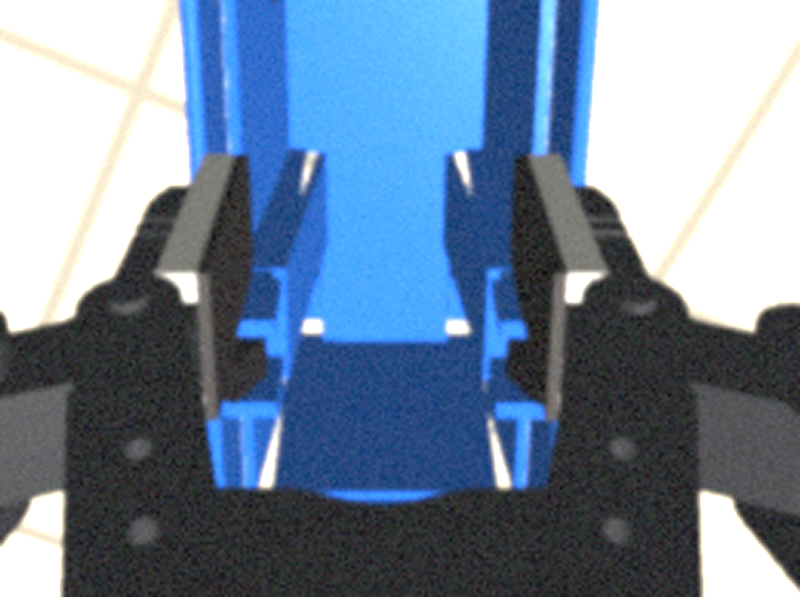

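The pads appear to be inside or above the rim, with tips at about y ±21 mm. I'll open in place and watch the width.

>>> {"op": "servo_tool", "data": {"series": [[0,0,0,0,0,0,0.3],[0,0,0,0,0,0,0.2],[0,0,0,0,0,0,0.1],[0,0,0,0,0,0,0],[0,0,0,0,0,0,0],[0,0,0,0,0,0,0]]}}

```text
time: 7.3
tool_pos: [0.5567, 0.2004, 0.0396]
tcp_rot: [-1.703, -2.64, 0.001]
wrist_force: [0.1, 0.3, -1.8]
width: 0.541
grip_force: 25.2
```

```bash
python3 - <<'E'
from look import *
i,im=look([("blue_mid",.035),("blue_yellow_end",0)])
s=bot.read_state();print(s["width"],s["grip_force"],s["wrist_force"])
E
```

```text
t 7.3 tcp [0.5567 0.2004 0.0396] [-1.7027 -2.6398  0.0007] q6 -0.12151380997613362 cam [0.5257 0.2696 0.2079]
blue_mid 255.2 231.1 0.91 [0.5585 0.1993 0.035 ]
blue_yellow_end 255.1 100.1 0.95 [0.5273 0.2679 0.    ]
0.5411464074755554 25.16669601202011 [ 0.9511  0.6999 -1.5366]
```

>>> {"op": "servo_tool", "data": {"series": [[0,0,0,0,0,0,0.55],[0,0,0,0,0,0,0.55],[0,0,0.2,0,0,0,0.55],[0,0,0.4,0,0,0,0.55],[0,0,0.5,0,0,0,0.55],[0,0,0.5,0,0,0,0.2],[0,0,0.5,0,0,0,0],[0,0,0.5,0,0,0,0],[0,0,0.5,0,0,0,0],[0,0,0.5,0,0,0,0],[0,0,0.5,0,0,0,0]]}}

```text
time: 8.55
tool_pos: [0.5565, 0.2004, 0.1139]
tcp_rot: [-1.702, -2.639, 0.002]
wrist_force: [0.4, -0.4, 0.1]
width: 1.0
grip_force: 0.0
```

```bash
python3 - <<'E'
from rim import *
i,im=look([("blue_mid",.035),("blue_yellow_end",0)],"pics/w3.png")
s=bot.read_state();print(s["width"],s["grip_force"],s["wrist_force"])
E
```

```text
t 8.55 tcp [0.5565 0.2004 0.1139] [-1.7024 -2.6393  0.0017] q6 -0.12151623043394105 cam [0.5256 0.2696 0.2823]
blue_mid 247.4 194.5 0.65 [0.5527 0.1965 0.035 ]
blue_yellow_end 248.7 96.7 0.75 [0.5214 0.2675 0.    ]
0.9974693093755475 0.0 [ 0.3117 -0.2002  0.2083]
```

View pics/w3.png

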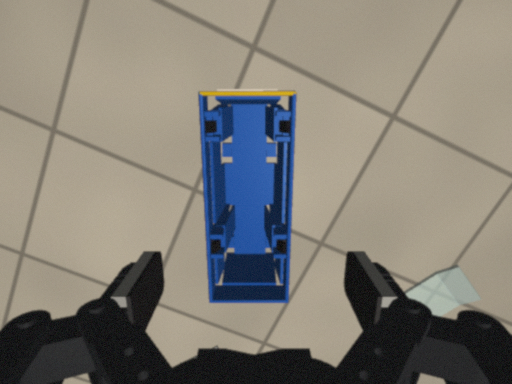

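The tote is intact and still upright, now centred at about (249,197) in the picture, a few mm left of the finger midline. I'll refit the rim and retry in stages.

```bash
cat > blue.py <<'E'
from rim import *
from scipy.optimize import least_squares
def fit(i,im,z,rmax=300,init=None):
    H,S,V=cv2.split(cv2.cvtColor(im,cv2.COLOR_RGB2HSV))
    m=(((H>100)&(H<130)&(S>110)&(V>25))|((H>15)&(H<35)&(S>140)&(V>80))).astype(np.uint8);m[rmax:]=0
    m=cv2.morphologyEx(m,cv2.MORPH_CLOSE,np.ones((5,5)))
    c=max(cv2.findContours(m,cv2.RETR_EXTERNAL,cv2.CHAIN_APPROX_NONE)[0],key=cv2.contourArea)[:,0]
    Q=np.array([atz(i,u,v,z)[:2] for u,v in c])*1000
    (cx,cy),(w,h),a=cv2.minAreaRect(Q.astype(np.float32)); a=a+90 if w<h else a
    print("minrect",cx,cy,w,h,a%180)
    def res(p):
        a=np.radians(p[2]);u=np.array([np.cos(a),np.sin(a)]);q=Q-p[:2]
        dx=abs(q@u)-81;dy=abs(q@[-u[1],u[0]])-32
        return np.where((dx>0)&(dy>0),np.hypot(dx,dy),np.maximum(dx,dy))
    r=least_squares(res,[cx,cy,a],loss="soft_l1",f_scale=.7);print("fit",r.x[:2],r.x[2]%180,np.percentile(res(r.x),[5,50,95]))
    return r.x
E
python3 - <<'E'
from blue import *
d=np.load("w1.npz");i={k:d[k] for k in ("vertical_fov","cx","cy","R","t")};fit(i,d["im"],.07)
i=bot.camera_info("wrist");im=cv2.imread("pics/w3.png")[:,:,::-1].copy();fit(i,im,.07,310)
s=bot.read_state();print(s["tool_pos"],2*np.degrees(np.arctan2(s["tcp_rot"][1],s["tcp_rot"][0]))%360-90)
E
```

```text
minrect 558.2158203125 200.5225830078125 62.684696197509766 162.28421020507812 114.23448944091797
fit [558.3235 200.3074] 114.20457609613693 [-2.1145 -1.3966 -0.6733]
minrect 553.7203369140625 197.61160278320312 62.996463775634766 160.84304809570312 114.51304817199707
fit [553.8711 197.2711] 114.51227096826207 [-1.2968 -0.9296 -0.5617]
[0.5569 0.2005 0.1145] 24.35276933131263
```

>>> {"op": "servo_tool", "data": {"series": [[-0.021,-0.021,0,0,0,0,0],[-0.021,-0.021,-0.15,0,0,0,0],[-0.021,-0.021,-0.3,0,0,0,0],[-0.021,-0.021,-0.46,0,0,0,0],[-0.021,-0.021,-0.46,0,0,0,0],[-0.021,-0.021,-0.46,0,0,0,0],[-0.021,-0.021,-0.46,0,0,0,0]]}}

```text
time: 9.4
tool_pos: [0.555, 0.1977, 0.0473]
tcp_rot: [1.702, 2.639, 0.003]
wrist_force: [0.6, -0.0, -0.3]
width: 0.999
grip_force: 0.0
```

>>> {"op": "servo_tool", "data": {"series": [[0,0,0,0,0,0,0.1],[0,0,0,0,0,0,0.15],[0,0,0,0,0,0,0.2]], "newtons": 20}}

```text
time: 9.7
tool_pos: [0.5544, 0.1975, 0.0466]
tcp_rot: [1.702, 2.639, 0.002]
wrist_force: [0.2, -0.4, 0.1]
width: 0.8
grip_force: 0.0
```

>>> {"op": "servo_tool", "data": {"series": [[0,0,0,0,0,0,0.23],[0,0,0,0,0,0,0.26],[0,0,0,0,0,0,0.28]]}}

```text
time: 10.0
tool_pos: [0.5537, 0.1974, 0.0458]
tcp_rot: [-1.703, -2.64, 0.0]
wrist_force: [0.3, 0.1, -0.5]
width: 0.721
grip_force: 0.0
```

>>> {"op": "servo_tool", "data": {"series": [[0,0,0,0,0,0,0.3],[0,0,0,0,0,0,0.32],[0,0,0,0,0,0,0.32]]}}

```text
time: 10.3
tool_pos: [0.5538, 0.1974, 0.0457]
tcp_rot: [-1.703, -2.64, 0.0]
wrist_force: [0.0, 0.9, 0.7]
width: 0.679
grip_force: 0.0
```

```bash
python3 - <<'E'
from blue import *
i,im=look([("blue_mid",.035)])
s=bot.read_state();print(s["width"],s["grip_force"],s["wrist_force"])
fit(i,im,.07,225)
c=cv2.resize(im[190:384,130:390],(800,597),interpolation=cv2.INTER_CUBIC)
cv2.imwrite("pics/g3.png",np.clip(c*1.8,0,255).astype(np.uint8)[:,:,::-1])
E
```

```text
t 10.3 tcp [0.5538 0.1974 0.0457] [-1.7029 -2.6399  0.0002] q6 -0.12501039285641424 cam [0.5227 0.2665 0.2141]
blue_mid 253.0 224.6 0.67 [0.5536 0.1972 0.035 ]
0.6809243860630392 0.0 [-0.1858  0.2818  0.7652]
minrect 533.6076049804688 240.70909118652344 62.84977722167969 65.5188217163086 114.37044525146484
fit [553.561 196.768] 114.43634468410701 [-25.1529  -0.8534   0.0387]
```

View pics/g3.png

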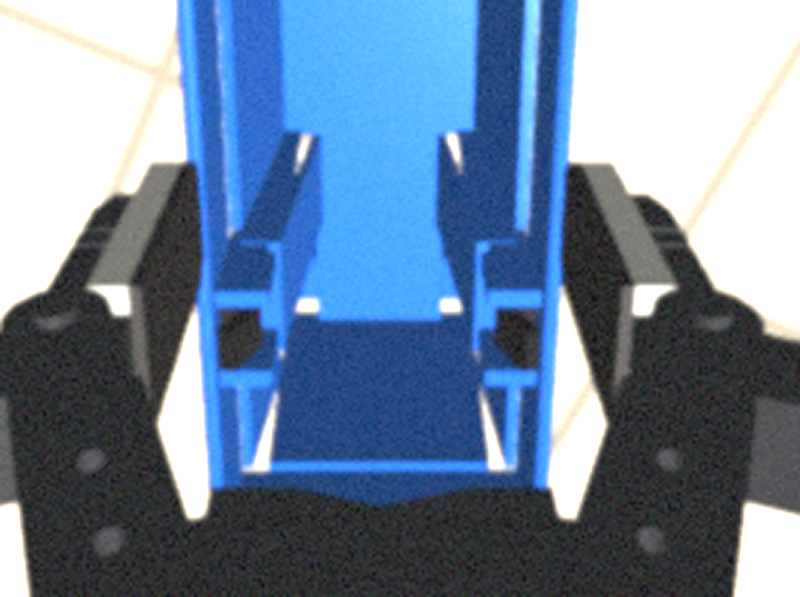

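Pads are now outside and symmetric about the band, just short of touching at zoom columns 200 and 565. I'll keep closing gently.

>>> {"op": "servo_tool", "data": {"series": [[0,0,0,0,0,0,0.34],[0,0,0,0,0,0,0.36],[0,0,0,0,0,0,0.38],[0,0,0,0,0,0,0.4],[0,0,0,0,0,0,0.4]], "newtons": 30}}

```text
time: 10.9
tool_pos: [0.5538, 0.1974, 0.0458]
tcp_rot: [1.703, 2.64, 0.0]
wrist_force: [1.1, 0.0, -0.7]
width: 0.6
grip_force: 0.0
```

>>> {"op": "servo_tool", "data": {"series": [[0,0,0,0,0,0,0.42],[0,0,0,0,0,0,0.44],[0,0,0,0,0,0,0.46],[0,0,0,0,0,0,0.47]]}}

```text
time: 11.3
tool_pos: [0.5538, 0.1974, 0.0458]
tcp_rot: [-1.703, -2.64, -0.0]
wrist_force: [0.0, -0.7, 0.3]
width: 0.529
grip_force: 0.0
```

```bash
python3 - <<'E'
from blue import *
i,im=look([("blue_mid",.035)])
s=bot.read_state();print(s["width"],s["grip_force"],s["wrist_force"])
x=fit(i,im,.07,225)
# pad light-bar columns and blue rim columns at a few rows
for r in (245,255,262):
    row=im[r].astype(int);b=(row[:,2]>row[:,0]*1.6)&(row[:,2]>60);k=np.where(b)[0];print(r,"blue",k.min(),k.max())
    print("L",["%d,%d,%d"%tuple(v) for v in row[160:215:4]])
E
```

```text
t 11.3 tcp [0.5538 0.1974 0.0458] [-1.703 -2.64  -0.   ] q6 -0.12500867645168395 cam [0.5227 0.2666 0.2141]
blue_mid 255.6 224.8 0.72 [0.5552 0.1977 0.035 ]
0.5332878775826251 0.0 [-0.1041  0.189   0.3375]
minrect 533.5679321289062 240.67599487304688 62.85293960571289 65.54576873779297 114.37432289123535
fit [513.7397 284.646 ] 114.34993360976432 [-25.9107  -0.8737   0.0142]
245 blue 208 300
L ['204,193,169', '199,190,165', '147,137,121', '159,151,134', '192,181,160', '191,180,161', '192,182,162', '193,182,162', '66,69,70', '71,71,67', '66,67,64', '23,23,26', '32,48,77', '25,59,113']
255 blue 208 299
L ['201,191,168', '150,140,125', '161,151,133', '195,184,161', '95,92,81', '27,31,31', '33,34,35', '70,70,65', '73,71,68', '72,72,67', '32,30,28', '34,31,31', '32,38,62', '27,52,98']
262 blue 209 299
L ['162,153,135', '147,138,122', '192,180,161', '125,119,108', '35,34,33', '34,32,35', '64,66,64', '69,70,67', '67,67,63', '39,35,39', '30,29,29', '25,26,27', '26,33,41', '17,39,72']
```

```bash
python3 - <<'E'
from blue import *
from scipy.spatial.transform import Rotation as Ro
i=bot.camera_info("wrist");s=bot.read_state();R=Ro.from_rotvec(s["tcp_rot"]).as_matrix()
def P(x,y,z): return tuple(np.round(proj(i,s["tool_pos"]+R@np.array([x,y,z]))).astype(int))
for z in (0,-.013,-.025,-.035,-.05): print("open z",z,[P(x,y,z) for x in (-.011,.011) for y in (-.0425,.0425)], "half",[P(x,y,z) for x in (-.011,.011) for y in (-.0227,.0227)])
im=cv2.imread("pics/w3.png");g=im.max(2)
now=bot.read_camera("wrist")
A=im[235:335,95:225];B=now[215:315,130:260,::-1]
c=np.hstack([cv2.resize(q,(400,308),interpolation=cv2.INTER_CUBIC) for q in (A,B)])
cv2.imwrite("pics/f.png",np.clip(c*1.8,0,255).astype(np.uint8))
E
```

```text
open z 0 [(np.int64(182), np.int64(248)), (np.int64(324), np.int64(248)), (np.int64(180), np.int64(214)), (np.int64(327), np.int64(214))] half [(np.int64(215), np.int64(248)), (np.int64(291), np.int64(248)), (np.int64(214), np.int64(214)), (np.int64(293), np.int64(214))]
open z -0.013 [(np.int64(177), np.int64(259)), (np.int64(329), np.int64(259)), (np.int64(174), np.int64(223)), (np.int64(332), np.int64(223))] half [(np.int64(213), np.int64(259)), (np.int64(294), np.int64(259)), (np.int64(211), np.int64(223)), (np.int64(295), np.int64(223))]
open z -0.025 [(np.int64(172), np.int64(271)), (np.int64(335), np.int64(271)), (np.int64(168), np.int64(232)), (np.int64(338), np.int64(232))] half [(np.int64(210), np.int64(271)), (np.int64(297), np.int64(271)), (np.int64(208), np.int64(232)), (np.int64(299), np.int64(232))]
open z -0.035 [(np.int64(167), np.int64(282)), (np.int64(340), np.int64(282)), (np.int64(163), np.int64(241)), (np.int64(344), np.int64(241))] half [(np.int64(207), np.int64(282)), (np.int64(299), np.int64(282)), (np.int64(205), np.int64(241)), (np.int64(301), np.int64(241))]
open z -0.05 [(np.int64(158), np.int64(301)), (np.int64(349), np.int64(301)), (np.int64(153), np.int64(256)), (np.int64(353), np.int64(257))] half [(np.int64(202), np.int64(301)), (np.int64(304), np.int64(301)), (np.int64(200), np.int64(256)), (np.int64(307), np.int64(257))]
```

View pics/f.png

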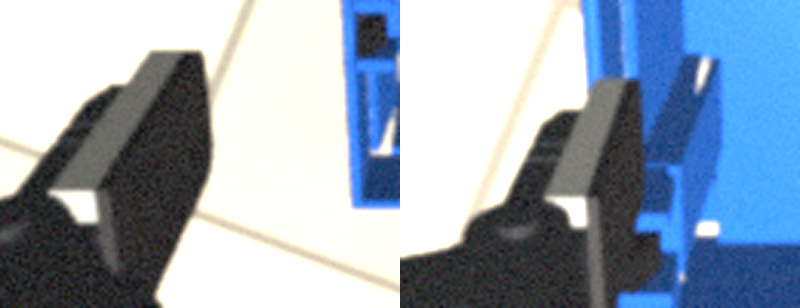

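The finger tips measure about 30–35 mm behind the TCP when open (tip corner at pixel (161,251)). So both closings passed above the rim, and the first then dipped inside. I'll rise, open and go lower, to TCP z of about 0.020.

>>> {"op": "servo_tool", "data": {"series": [[0,0,0.2,0,0,0,0.5],[0,0,0.2,0,0,0,0.2],[0,0,0.2,0,0,0,0],[0,0,0.2,0,0,0,0],[0,0,0.2,0,0,0,0],[0,0,0.2,0,0,0,0],[0,0,0.05,0,0,0,0],[0,0,-0.1,0,0,0,0],[0,0,-0.17,0,0,0,0],[0,0,-0.17,0,0,0,0],[0,0,-0.17,0,0,0,0],[0,0,-0.17,0,0,0,0]]}}

```text
time: 12.65
tool_pos: [0.5549, 0.1977, 0.0215]
tcp_rot: [1.702, 2.639, 0.002]
wrist_force: [-0.1, 0.6, 0.2]
width: 1.001
grip_force: 0.0
```

>>> {"op": "servo_tool", "data": {"series": [[0,0,0,0,0,0,0.1],[0,0,0,0,0,0,0.15],[0,0,0,0,0,0,0.2],[0,0,0,0,0,0,0.25],[0,0,0,0,0,0,0.3],[0,0,0,0,0,0,0.3]], "newtons": 30}}

```text
time: 13.25
tool_pos: [0.5538, 0.1973, 0.0207]
tcp_rot: [-1.703, -2.64, 0.0]
wrist_force: [-1.6, -0.2, 3.8]
width: 0.741
grip_force: 34.0
```

>>> {"op": "servo_tool", "data": {"series": [[0,0,0.1,0,0,0,0.35],[0,0,0.1,0,0,-0.045,0.35],[0,0,0.1,0,0,-0.09,0.35],[0,0,0.1,0,0,-0.135,0.35],[0,0,0.1,0,0,-0.18,0.35],[0,0,0.1,0,0,-0.225,0.35],[0,0,0.1,0,0,-0.27,0.35],[0,0,0.1,0,0,-0.315,0.35],[0,0,0.1,0,0,-0.36,0.35],[0,0,0.1,0,0,-0.405,0.35],[0,0,0.1,0,0,-0.45,0.35],[0,0,0.1,0,0,-0.489,0.35],[0,0,0.1,0,0,-0.489,0.35],[0,0,0.1,0,0,-0.489,0.35],[0,0,0.1,0,0,-0.489,0.35]]}}

```text
time: 14.75
tool_pos: [0.5538, 0.1974, 0.0354]
tcp_rot: [-3.058, -0.719, -0.0]
wrist_force: [-0.3, -0.9, -2.2]
width: 0.74
grip_force: 34.2
```

>>> {"op": "servo_tool", "data": {"series": [[0,0,-0.03,0,0,0,0.35],[0,0,-0.06,0,0,0,0.35],[0,0,-0.085,0,0,0,0.35],[0,0,-0.097,0,0,0,0.35],[0,0,-0.097,0,0,0,0.35],[0,0,-0.097,0,0,0,0.35]]}}

```text
time: 15.35
tool_pos: [0.5538, 0.1974, 0.0207]
tcp_rot: [-3.059, -0.716, 0.0]
wrist_force: [-0.2, -0.2, -0.6]
width: 0.744
grip_force: 34.4
```

>>> {"op": "servo_tool", "data": {"series": [[0,0,0,0,0,0,0.1],[0,0,0,0,0,0,0],[0,0,0,0,0,0,0],[0,0,0.3,0,0,0,0],[0,0,0.6,0,0,0.047,0],[-0.1,0.1,0.9,0,0,0.094,0],[-0.2,0.3,1,0,0,0.141,0]]}}

```text
time: 16.05
tool_pos: [0.5274, 0.2427, 0.1771]
tcp_rot: [2.824, 1.374, 0.015]
wrist_force: [0.2, -0.1, 0.0]
width: 0.998
grip_force: 0.0
```

>>> {"op": "servo_tool", "data": {"series": [[-0.027,0.027,0.3,0,0,0.047,0],[-0.027,0.027,0.6,0,0,0.094,0],[-0.027,0.027,0.633,0,0,0.141,0],[-0.027,0.027,0.633,0,0,0.188,0],[-0.027,0.027,0.633,0,0,0.235,0],[-0.027,0.027,0.633,0,0,0.282,0],[-0.027,0.027,0.633,0,0,0.329,0],[-0.027,0.027,0.633,0,0,0.359,0],[-0.027,0.027,0.633,0,0,0.359,0],[-0.027,0.027,0.633,0,0,0.359,0],[-0.027,0.027,0.633,0,0,0.359,0]]}}

```text
time: 17.15
tool_pos: [0.5198, 0.2464, 0.2657]
tcp_rot: [-1.659, -2.668, -0.0]
wrist_force: [-0.5, -0.2, 0.4]
width: 0.997
grip_force: 0.0
```

```bash
python3 - <<'E'
from blue import *
i,im=look([("blue_mid",.035),("blue_yellow_end",0),("blue_plain_end",0)])
np.savez("w4.npz",im=im,**i);fit(i,im,.07)
E
```

```text
t 17.15 tcp [0.5198 0.2464 0.2657] [-1.6592 -2.6677 -0.0001] q6 -0.05855364449337942 cam [0.4863 0.3145 0.4341]
blue_mid 263.6 203.0 0.62 [0.5593 0.197  0.035 ]
blue_yellow_end 310.9 196.0 0.64 [0.6229 0.2269 0.    ]
blue_plain_end 205.9 193.5 0.79 [0.4837 0.1625 0.    ]
minrect 553.3887329101562 201.3397674560547 160.39077758789062 69.7496337890625 26.260570526123047
fit [554.3667 199.7603] 26.50069547961024 [-1.921   0.9018  4.7414]
```

```bash
cat > edges.py <<'E'
from blue import *
def edges(f,c,yaw,z=.07,mfun=None):
    d=np.load(f);i={k:d[k] for k in ("vertical_fov","cx","cy","R","t")};im=d["im"]
    # sub-pixel: sample image along body axes, print profile max-gradient crossing of a "tote-ness" score
    s=mfun(im).astype(np.float32)
    a=np.radians(yaw);u=np.array([np.cos(a),np.sin(a)]);v=np.array([-u[1],u[0]])
    def samp(X,Y):
        p=np.array([proj(i,np.array([*(np.array(c)+x*u+y*v),z])) for x,y in zip(X,Y)],np.float32)
        return cv2.remap(s,p[:,0].reshape(1,-1),p[:,1].reshape(1,-1),cv2.INTER_LINEAR)[0]
    t=np.arange(-.012,.0121,.0002)
    def cross(fX,fY,ks):
        out=[]
        for k in ks:
            g=samp(*fX(k,t)) if fY is None else None
            w=np.where((g[:-1]>.5)&(g[1:]<=.5))[0]; out.append(t[w[-1]]*1000 if len(w) else np.nan)
        return np.round(out,1)
    ks=np.linspace(-.07,.07,15);kw=np.linspace(-.027,.027,7)
    print("+y",cross(lambda k,t:(k+0*t,.032+t),None,ks));print("-y",cross(lambda k,t:(k+0*t,-.032-t),None,ks))
    print("+x",cross(lambda k,t:(.081+t,k+0*t),None,kw));print("-x",cross(lambda k,t:(-.081-t,k+0*t),None,kw))
def floor(im):  # tote-ness: not like the pale floor
    f=im.astype(np.float32); sat=(f.max(2)-f.min(2))/(f.max(2)+1)
    return np.clip(((sat-.12)/.25),0,1)+np.clip((130-f.max(2))/80,0,1)
E
python3 - <<'E'
from edges import *
fl=lambda im:np.clip(floor(im),0,1)
print("blue1");edges("w1.npz",(.5583,.2003),114.2,mfun=fl)
print("blue2");edges("w4.npz",(.5544,.1988),26.4,mfun=fl)
print("grey");edges("w2.npz",(.5265,-.2158),70.2,mfun=fl)
E
```

```text
blue1
+y [-0.4  0.   0.  -0.2 -0.2 -0.6 -0.4 -0.2 -0.2 -0.8 -0.8 -0.6 -0.2 -0.2
 -0.6]
-y [-0.6 -0.2 -0.8 -0.2 -0.2 -0.4 -0.4 -0.4  0.  -0.6 -0.2 -0.4 -0.4  0.
 -0.4]
+x [ 2.2 -0.2  2.   0.  -0.2  3.4  2.4]
-x [ 0.6  0.4  0.   0.2  0.4  0.4 -0.2]
blue2
+y [3.8 5.4 7.8 6.  3.  4.4 7.  7.4 7.2 5.6 6.6 5.8 3.  6.4 3.2]
-y [2.  1.4 1.4 1.4 0.8 0.8 0.8 0.8 0.8 1.  1.  1.  1.  1.6 1. ]
+x [0.6 0.8 0.8 0.8 0.8 1.  0.8]
-x [-0.8 -0.4 -0.8 -0.4 -0.6 -0.6 -0.6]
grey
+y [1.4 1.8 1.6 2.4 2.2 1.8 2.6 2.6 2.2 3.  2.  2.4 1.6 1.6 1.6]
-y [-0.2 -0.4 -0.2 -0.2  3.6  0.  -0.2 -0.2 -0.2 -0.2 -0.2 -0.2 -0.2  3.8
 -0.4]
+x [0.6 0.2 0.  0.2 0.  0.4 0.6]
-x [-2.2 -2.2 -2.2 -2.  -2.  -2.  -2. ]
```

>>> {"op": "servo_tool", "data": {"series": [[-0.02,-0.1,0,0,0,0.047,0],[-0.04,-0.2,0,0,0,0.094,0],[-0.05,-0.3,0,0,0,0.141,0],[-0.07,-0.4,0,0,0,0.188,0],[-0.092,-0.549,0,0,0,0.235,0],[-0.092,-0.549,0,0,0,0.282,0],[-0.092,-0.549,0,0,0,0.329,0],[-0.092,-0.549,0,0,0,0.376,0],[-0.092,-0.549,0,0,0,0.423,0],[-0.092,-0.549,0,0,0,0.47,0],[-0.092,-0.549,0,0,0,0.5,0],[-0.092,-0.549,0,0,0,0.5,0],[-0.092,-0.549,0,0,0,0.5,0],[-0.092,-0.549,0,0,0,0.5,0]]}}

```text
time: 18.75
tool_pos: [0.506, 0.1641, 0.2657]
tcp_rot: [0.713, -3.06, -0.0]
wrist_force: [-0.3, 0.6, 0.7]
width: 1.003
grip_force: 0.0
```

```bash
python3 - <<'E'
from edges import *
i,im=look([("blue_mid",.035),("blue_yellow_end",0),("blue_plain_end",0)])
np.savez("w5.npz",im=im,**i)
fit(i,im,.07)
fl=lambda im:np.clip(floor(im),0,1)
edges("w5.npz",(.5556,.1979),26.4,mfun=fl)
d=np.load("w2.npz");print(-d["R"].T@d["t"])
E
```

```text
t 18.75 tcp [0.506  0.1641 0.2657] [ 0.7129 -3.0596 -0.    ] q6 -1.761889941229676 cam [0.4376 0.1293 0.4341]
blue_mid 261.8 203.9 0.84 [0.5572 0.2006 0.035 ]
blue_mid 148.6 85.9 0.45 [0.4829 0.01   0.035 ]
blue_yellow_end 255.0 240.1 0.76 [0.6247 0.2238 0.    ]
blue_plain_end 260.1 142.0 0.98 [0.4877 0.1639 0.    ]
minrect 554.3508911132812 196.43714904785156 160.93136596679688 62.853363037109375 26.339473724365234
fit [554.39   196.4869] 26.385655666873266 [-2.0793 -1.2244 -0.4989]
+y [-1.4 -1.  -0.6 -1.2 -1.4 -1.2 -1.  -1.4 -1.4 -1.2 -1.  -1.  -1.4 -1.2
 -1.2]
-y [0.6 0.4 0.2 0.4 0.4 0.6 1.2 0.  0.2 0.4 0.6 0.6 0.6 0.8 0.2]
+x [ 0.  -0.2  0.   0.   0.   0.   0. ]
-x [3.4 3.2 3.2 3.4 3.2 3.4 3.2]
[ 0.4613 -0.0971  0.4339]
```

```bash
python3 - <<'E'
from edges import *
d=np.load("w2.npz");i={k:d[k] for k in ("vertical_fov","cx","cy","R","t")};g=d["im"].astype(np.float32).mean(2)
a=np.radians(70.2);u=np.array([np.cos(a),np.sin(a)]);v=np.array([-u[1],u[0]]);c=np.array([.5265,-.2158])
def prof(fn,ks):
    t=np.arange(-8,8.1,1)/1000;acc=0
    for k in ks:
        p=np.array([proj(i,np.array([*(c+fn(k,x)[0]*u+fn(k,x)[1]*v),.07])) for x in t],np.float32)
        acc=acc+cv2.remap(g,p[:,0].reshape(1,-1),p[:,1].reshape(1,-1),cv2.INTER_CUBIC)[0]
    return np.round(acc/len(ks)).astype(int)
kw=np.linspace(-.022,.022,12)
print("-x",prof(lambda k,x:(-.081-x,k),kw));print("+x",prof(lambda k,x:(.081+x,k),kw))
for r in ((-.07,-.045),(-.02,.04),(.068,.076)):
    ks=np.linspace(*r,10);print("-y",prof(lambda k,x:(k,-.032-x),ks));print("+y",prof(lambda k,x:(k,.032+x),ks))
E
```

```text
-x [ 42  43  43  43  50  67  87 100 113 126 134 135 135 135 135 135 135]
+x [ 94  82  78  92 107 117 127 135 139 137 135 136 136 136 136 136 137]
-y [ 67  50  40  38  37  37  48  68  90 111 129 142 146 147 147 147 147]
+y [ 57  59  63  74  86  83  64  44  43  66 101 128 139 140 140 140 141]
-y [ 71  51  40  38  37  38  47  68  88 106 121 133 137 138 139 138 139]
+y [ 88  86  85  88  91  83  61  42  38  53  81 112 128 133 134 133 133]
-y [ 91  64  46  40  40  40  46  65  90 107 121 129 135 135 135 136 136]
+y [ 69  66  68  81  94  84  58  41  44  64  96 117 125 131 137 137 137]
```

```bash
python3 - <<'E'
from edges import *
def run(f,c,yaw):
    d=np.load(f);i={k:d[k] for k in ("vertical_fov","cx","cy","R","t")};F=d["im"].astype(np.float32);g=F[:,:,0]-F[:,:,2]
    a=np.radians(yaw);u=np.array([np.cos(a),np.sin(a)]);v=np.array([-u[1],u[0]]);c=np.array(c)
    t=np.arange(-8,8.1,1)/1000
    for ks in (np.linspace(-.026,-.012,6),np.linspace(-.006,.006,6),np.linspace(.012,.026,6)):
        acc=0
        for k in ks:
            p=np.array([proj(i,np.array([*(c+(.081+x)*u+k*v),.07])) for x in t],np.float32)
            acc=acc+cv2.remap(g,p[:,0].reshape(1,-1),p[:,1].reshape(1,-1),cv2.INTER_CUBIC)[0]
        acc=acc/6;w=np.clip(acc-45,0,None);print(np.round(acc).astype(int),"centroid",(w*t).sum()/w.sum()*1000)
print("grey");run("w2.npz",(.5265,-.2158),70.2)
print("blue1");run("w1.npz",(.5583,.2003),114.2)
print("blue4");run("w4.npz",(.5556,.1979),26.4)
print("blue5");run("w5.npz",(.5556,.1979),26.4)
E
```

```text
grey
[ 20  19  16  20  52 112 138  97  46  28  24  24  25  24  24  24  24] centroid -2.1192146145282216
[  6   5   5  13  46 108 135  91  44  27  24  24  24  25  25  25  24] centroid -2.097490068027377
[  8   5   5  11  43 104 140 103  47  26  24  24  23  24  25  25  25] centroid -1.9818216858972382
blue1
[-27 -23 -13  17  75 129 132  86  45  27  23  24  26  27  26  26  26] centroid -2.4159510726346682
[-107 -108 -103  -70    9  101  129   77   33   18   16   21   25   26
   27   27   27] centroid -2.136531500558454
[-52 -48 -39 -10  49 118 133  90  47  28  22  22  24  24  23  24  24] centroid -2.1578018099140586
blue4
[ -1  22  40  61  99 135 125  79  40  26  24  25  25  25  24  24  24] centroid -2.7759047856475116
[-18  23  47  65  98 131 123  80  42  28  25  25  25  25  24  26  25] centroid -2.81355152929361
[-18  24  49  66 100 134 130  85  42  25  23  24  24  25  25  26  26] centroid -2.8021362277164026
blue5
[ 55  56  64  87 115 121  96  58  35  25  24  24  25  25  25  25  24] centroid -3.7796416661303565
[ 55  55  62  86 116 123  98  58  35  25  25  25  24  24  25  25  25] centroid -3.7219476329755437
[ 53  53  61  84 115 124 100  62  36  26  25  24  24  24  24  24  25] centroid -3.629455183048659
```

>>> {"op": "servo_tool", "data": {"series": [[0.16,0.11,-0.3,0,0,0,0],[0.327,0.22,-0.6,0,0,0,0],[0.327,0.22,-0.9,0,0,0,0],[0.327,0.22,-0.98,0,0,0,0],[0.327,0.22,-0.98,0,0,0,0],[0.327,0.22,-0.98,0,0,0,0]]}}

```text
time: 19.55
tool_pos: [0.5559, 0.1972, 0.1205]
tcp_rot: [-0.715, 3.057, 0.0]
wrist_force: [0.4, -0.3, 0.7]
width: 0.997
grip_force: 0.0
```

>>> {"op": "servo_tool", "data": {"series": [[0,0,-0.2,0,0,0,0],[0,0,-0.4,0,0,0,0],[0,0,-0.55,0,0,0,0],[0,0,-0.652,0,0,0,0],[0,0,-0.652,0,0,0,0],[0,0,-0.652,0,0,0,0],[0,0,-0.652,0,0,0,0]]}}

```text
time: 20.25
tool_pos: [0.557, 0.1976, 0.0232]
tcp_rot: [-0.715, 3.055, 0.0]
wrist_force: [0.4, 0.4, -0.3]
width: 0.997
grip_force: 0.0
```

>>> {"op": "servo_tool", "data": {"series": [[0,0,0,0,0,0,0.05],[0,0,0,0,0,0,0.1],[0,0,0,0,0,0,0.15],[0,0,0,0,0,0,0.2],[0,0,0,0,0,0,0.25],[0,0,0,0,0,0,0.3],[0,0,0,0,0,0,0.35],[0,0,0,0,0,0,0.35]], "newtons": 40}}

```text
time: 21.05
tool_pos: [0.5551, 0.1974, 0.0211]
tcp_rot: [-0.716, 3.059, 0.0]
wrist_force: [-1.2, 2.2, 3.3]
width: 0.738
grip_force: 44.6
```

>>> {"op": "servo_tool", "data": {"series": [[0,0,0.25,0,0,0,0.4],[0,0,0.5,0,0,-0.045,0.4],[0,0,0.65,0,0,-0.09,0.4],[0,-0.3,0.65,0,0,-0.135,0.4],[0,-0.55,0.65,0,0,-0.18,0.4],[0,-0.77,0.65,0,0,-0.225,0.4]]}}

```text
time: 21.65
tool_pos: [0.5543, 0.0799, 0.1178]
tcp_rot: [-0.395, -3.116, 0.002]
wrist_force: [0.6, -1.1, -2.0]
width: 0.742
grip_force: 46.1
```

>>> {"op": "servo_tool", "data": {"series": [[-0.05,-0.2,0,0,0,-0.045,0.4],[-0.1,-0.4,0,0,0,-0.09,0.4],[-0.15,-0.6,0,0,0,-0.135,0.4],[-0.179,-0.8,0,0,0,-0.18,0.4],[-0.179,-1,0,0,0,-0.225,0.4],[-0.179,-1,0,0,0,-0.27,0.4]]}}

```text
time: 22.25
tool_pos: [0.5272, -0.0718, 0.1175]
tcp_rot: [-1.648, -2.675, 0.003]
wrist_force: [1.0, 0.5, -2.4]
width: 0.737
grip_force: 46.1
```

>>> {"op": "servo_tool", "data": {"series": [[0,-0.2,0,0,0,-0.045,0.4],[0,-0.4,0,0,0,-0.09,0.4],[0,-0.6,0,0,0,-0.135,0.4],[0,-0.8,0,0,0,-0.18,0.4],[0,-0.994,0,0,0,-0.225,0.4],[0,-0.994,0,0,0,-0.262,0.4],[0,-0.994,0,0,0,-0.262,0.4],[0,-0.994,0,0,0,-0.262,0.4],[0,-0.994,0,0,0,-0.262,0.4],[0,-0.994,0,0,0,-0.262,0.4],[0,-0.994,0,0,0,-0.262,0.4]]}}

```text
time: 23.35
tool_pos: [0.5283, -0.217, 0.1184]
tcp_rot: [2.571, 1.806, 0.0]
wrist_force: [-0.8, 0.1, -2.3]
width: 0.743
grip_force: 46.1
```

```bash
cat > st.py <<'E'
from look import *
s=bot.read_state();a=2*np.degrees(np.arctan2(s["tcp_rot"][1],s["tcp_rot"][0]))-90
g=(s["tool_pos"]-[.5283,-.2172,.0211])*1000;u=np.array([.339,.941])
print("t",s["time"],s["tool_pos"],"tooly",a,"bottom",g[2],"along x,y of grey",g[:2]@u,g[:2]@[-u[1],u[0]],"F",s["wrist_force"],"M",s["torque"],"w",s["width"],s["grip_force"])
E
python3 st.py
```

```text
t 23.35 [ 0.5283 -0.217   0.1184] tooly -19.836194253013886 bottom 97.28577092316365 along x,y of grey 0.19107842755125698 0.11175372281172552 F [-0.8461  0.08   -2.3006] M [0.017  0.0007 0.0182] w 0.7429077255119589 46.09191656112671
```

>>> {"op": "servo_tool", "data": {"series": [[0,0,-0.06,0,0,0,0.4],[0,0,-0.12,0,0,0,0.4],[0,0,-0.165,0,0,0,0.4],[0,0,-0.165,0,0,0,0.4],[0,0,-0.165,0,0,0,0.4],[0,0,-0.165,0,0,0,0.4]]}}

```text
time: 23.95
tool_pos: [0.5284, -0.2177, 0.0938]
tcp_rot: [2.572, 1.803, 0.0]
wrist_force: [0.1, -0.3, -2.0]
width: 0.743
grip_force: 46.1
```

>>> {"op": "servo_tool", "data": {"series": [[0,0,-0.007,0,0,0,0.4],[0,0,-0.014,0,0,0,0.4],[0,0,-0.02,0,0,0,0.4],[0,0,-0.025,0,0,0,0.4],[0,0,-0.025,0,0,0,0.4]]}}

```text
time: 24.45
tool_pos: [0.5279, -0.2174, 0.0897]
tcp_rot: [-2.572, -1.803, 0.0]
wrist_force: [-0.3, 0.6, -2.2]
width: 0.737
grip_force: 46.2
```

```bash
python3 st.py
```

```text
t 24.45 [ 0.5279 -0.2174  0.0897] tooly -379.9289221516727 bottom 68.6380846431827 along x,y of grey -0.34792067195222015 0.2578262374787946 F [-0.2855  0.6091 -2.2158] M [0.0115 0.0975 0.0064] w 0.7365816378847029 46.150925159454346
```

>>> {"op": "servo_tool", "data": {"series": [[0,0,-0.004,0,0,0,0.4],[0,0,-0.007,0,0,0,0.4],[0,0,-0.007,0,0,0,0.4]]}}

```text
time: 24.75
tool_pos: [0.528, -0.2174, 0.0888]
tcp_rot: [-2.572, -1.803, 0.0]
wrist_force: [-0.9, 0.3, -1.0]
width: 0.737
grip_force: 46.2
```

>>> {"op": "servo_tool", "data": {"series": [[0,0,-0.003,0,0,0,0.4],[0,0,-0.006,0,0,0,0.4],[0,0,-0.006,0,0,0,0.4]]}}

```text
time: 25.05
tool_pos: [0.5281, -0.2175, 0.088]
tcp_rot: [-2.572, -1.804, 0.0]
wrist_force: [-1.4, 0.8, 0.2]
width: 0.737
grip_force: 46.4
```

```bash
python3 st.py
```

```text
t 25.05 [ 0.5281 -0.2175  0.088 ] tooly -379.92380800655855 bottom 66.9062025598515 along x,y of grey -0.3381884450939747 0.049842769554476966 F [-1.424   0.7809  0.2147] M [0.1347 0.2963 0.0192] w 0.7369435578051514 46.40962243080139
```

>>> {"op": "servo_tool", "data": {"series": [[0,0,-0.003,0,0,0,0.4],[0,0,-0.006,0,0,0,0.4],[0,0,-0.006,0,0,0,0.4]]}}

```text
time: 25.35
tool_pos: [0.5282, -0.2173, 0.087]
tcp_rot: [-2.572, -1.803, -0.0]
wrist_force: [-1.1, 1.6, 1.0]
width: 0.743
grip_force: 46.4
```

>>> {"op": "servo_tool", "data": {"series": [[0,0,-0.003,0,0,0,0.4],[0,0,-0.006,0,0,0,0.4],[0,0,-0.006,0,0,0,0.4]]}}

```text
time: 25.65
tool_pos: [0.5285, -0.2175, 0.0863]
tcp_rot: [2.572, 1.803, 0.001]
wrist_force: [-1.7, 2.0, -0.5]
width: 0.736
grip_force: 46.5
```

```bash
python3 st.py
```

```text
t 25.65 [ 0.5285 -0.2175  0.0863] tooly -19.929686903056734 bottom 65.15747379447947 along x,y of grey -0.20443947402890783 -0.2526665633720623 F [-1.6603  1.9845 -0.4556] M [0.3798 0.1204 0.0193] w 0.736057503665002 46.51457190513611
```

>>> {"op": "servo_tool", "data": {"series": [[-0.002,0.002,-0.004,0,0,0,0.4],[-0.002,0.002,-0.008,0,0,0,0.4],[-0.002,0.002,-0.008,0,0,0,0.4]]}}

```text
time: 25.95
tool_pos: [0.5282, -0.2174, 0.0852]
tcp_rot: [2.572, 1.803, 0.001]
wrist_force: [0.2, 0.8, 2.4]
width: 0.74
grip_force: 46.6
```

>>> {"op": "servo_tool", "data": {"series": [[0,0,-0.004,0,0,0,0.4],[0,0,-0.008,0,0,0,0.4],[0,0,-0.008,0,0,0,0.4]]}}

```text
time: 26.25
tool_pos: [0.5282, -0.2175, 0.0841]
tcp_rot: [2.572, 1.803, 0.0]
wrist_force: [-0.9, -1.0, 4.0]
width: 0.739
grip_force: 46.6
```

```bash
python3 st.py
```

```text
t 26.25 [ 0.5282 -0.2175  0.0841] tooly -19.92247360705531 bottom 62.982373928648336 along x,y of grey -0.36300306374125757 0.010636437759430814 F [-0.9198 -1.0073  3.9581] M [0.2368 0.1471 0.0263] w 0.7386650836676976 46.642858386039734
```

>>> {"op": "servo_tool", "data": {"series": [[0,0,-0.004,0,0,0,0.4],[0,0,-0.008,0,0,0,0.4],[0,0,-0.012,0,0,0,0.4],[0,0,-0.012,0,0,0,0.4]]}}

```text
time: 26.65
tool_pos: [0.5275, -0.217, 0.0812]
tcp_rot: [-2.572, -1.803, 0.001]
wrist_force: [-0.0, 1.7, -2.2]
width: 0.736
grip_force: 46.2
```

>>> {"op": "servo_tool", "data": {"series": [[0,0,-0.004,0,0,0,0.4],[0,0,-0.008,0,0,0,0.4],[0,0,-0.012,0,0,0,0.4],[0,0,-0.012,0,0,0,0.4]]}}

```text
time: 27.05
tool_pos: [0.5278, -0.2172, 0.08]
tcp_rot: [-2.572, -1.803, 0.0]
wrist_force: [1.1, 0.8, -0.4]
width: 0.74
grip_force: 46.3
```

```bash
python3 st.py
```

```text
t 27.05 [ 0.5278 -0.2172  0.08  ] tooly -379.92813604471877 bottom 58.8626773366979 along x,y of grey -0.13755867114527875 0.4979930898855258 F [ 1.0598  0.8323 -0.3901] M [ 0.1854 -0.0845 -0.0485] w 0.7397800743427492 46.31089389324188
```

>>> {"op": "servo_tool", "data": {"series": [[0,0,-0.004,0,0,0,0.4],[0,0,-0.008,0,0,0,0.4],[0,0,-0.008,0,0,0,0.4]]}}

```text
time: 27.35
tool_pos: [0.5278, -0.2172, 0.0788]
tcp_rot: [-2.572, -1.803, 0.0]
wrist_force: [-0.7, 0.0, -1.3]
width: 0.735
grip_force: 46.3
```

>>> {"op": "servo_tool", "data": {"series": [[0,0,-0.004,0,0,0,0.4],[0,0,-0.008,0,0,0,0.4],[0,0,-0.008,0,0,0,0.4]]}}

```text
time: 27.65
tool_pos: [0.5278, -0.2172, 0.0776]
tcp_rot: [-2.572, -1.803, 0.0]
wrist_force: [0.2, 1.9, -0.9]
width: 0.741
grip_force: 46.3
```

```bash
python3 st.py
```

```text
t 27.65 [ 0.5278 -0.2172  0.0776] tooly -379.9290394340581 bottom 56.5137924389971 along x,y of grey -0.14908595360133273 0.4397442047543794 F [ 0.1625  1.8725 -0.8882] M [ 0.3935 -0.0815  0.0274] w 0.7405049642804604 46.30909860134125
```

Feet are below the outer stops at 56.5 mm with almost no force. I'll go on in small steps to home.

>>> {"op": "servo_tool", "data": {"series": [[0,0,-0.004,0,0,0,0.4],[0,0,-0.008,0,0,0,0.4],[0,0,-0.01,0,0,0,0.4],[0,0,-0.01,0,0,0,0.4]]}}

```text
time: 28.05
tool_pos: [0.5277, -0.2171, 0.0758]
tcp_rot: [-2.572, -1.803, 0.0]
wrist_force: [0.7, 1.3, -2.9]
width: 0.742
grip_force: 46.1
```

>>> {"op": "servo_tool", "data": {"series": [[0,0,-0.003,0,0,0,0.4],[0,0,-0.005,0,0,0,0.4],[0,0,-0.005,0,0,0,0.4]]}}

```text
time: 28.35
tool_pos: [0.5279, -0.2172, 0.0754]
tcp_rot: [-2.572, -1.803, 0.0]
wrist_force: [0.2, 2.2, -1.8]
width: 0.739
grip_force: 46.1
```

```bash
python3 st.py
```

```text
t 28.35 [ 0.5279 -0.2172  0.0754] tooly -379.9280048494985 bottom 54.26866405945536 along x,y of grey -0.12370519273736283 0.4320716808678439 F [ 0.2408  2.2337 -1.8139] M [ 0.3757 -0.0978 -0.0189] w 0.7394819223291322 46.13554894924164
```

>>> {"op": "servo_tool", "data": {"series": [[0,0,-0.002,0,0,0,0.4],[0,0,-0.003,0,0,0,0.4],[0,0,-0.003,0,0,0,0.4]]}}

```text
time: 28.65
tool_pos: [0.5279, -0.2172, 0.0752]
tcp_rot: [2.572, 1.803, 0.0]
wrist_force: [-0.4, 1.6, -0.2]
width: 0.74
grip_force: 46.3
```

```bash
python3 st.py
```

```text
t 28.65 [ 0.5279 -0.2172  0.0752] tooly -19.930751555387943 bottom 54.1457114130462 along x,y of grey -0.13127817644486167 0.33072258973979124 F [-0.4218  1.5733 -0.1648] M [ 0.4218  0.0187 -0.0157] w 0.7403686293598519 46.34206831455231
```

>>> {"op": "servo_tool", "data": {"series": [[0,0,-0.002,0,0,0,0.4],[0,0,-0.003,0,0,0,0.4],[0,0,-0.003,0,0,0,0.4]]}}

```text
time: 28.95
tool_pos: [0.5281, -0.2171, 0.0751]
tcp_rot: [2.572, 1.804, 0.0]
wrist_force: [-0.6, 3.1, 4.6]
width: 0.739
grip_force: 46.9
```

>>> {"op": "servo_tool", "data": {"series": [[0,0,-0.002,0,0,0,0.4],[0,0,-0.002,0,0,0,0.4],[0,0,-0.002,0,0,0,0.4]]}}

```text
time: 29.25
tool_pos: [0.528, -0.2171, 0.0751]
tcp_rot: [2.572, 1.804, 0.0]
wrist_force: [-1.6, 3.4, 5.6]
width: 0.74
grip_force: 47.2
```

```bash
python3 st.py
```

```text
t 29.25 [ 0.528  -0.2171  0.0751] tooly -19.92767369066486 bottom 54.01018224317857 along x,y of grey -0.025645949131694688 0.2613027378024393 F [-1.5596  3.3905  5.564 ] M [ 0.7387  0.5901 -0.0498] w 0.7397868062372588 47.15465605258942
```

>>> {"op": "servo_tool", "data": {"series": [[0,0,-0.002,0,0,0,0.4],[0,0,-0.003,0,0,0,0.4],[0,0,-0.003,0,0,0,0.4]]}}

```text
time: 29.55
tool_pos: [0.5281, -0.2171, 0.0751]
tcp_rot: [2.572, 1.804, 0.0]
wrist_force: [-2.4, 5.1, 8.4]
width: 0.739
grip_force: 47.4
```

```bash
python3 st.py
```

```text
t 29.55 [ 0.5281 -0.2171  0.0751] tooly -19.926896183150077 bottom 53.98157947602817 along x,y of grey -0.018264928902573283 0.23763065317514523 F [-2.429   5.0659  8.4138] M [ 0.8363  0.734  -0.0095] w 0.7389665621348093 47.44744062423706
```

>>> {"op": "servo_tool", "data": {"series": [[0,0,0.003,0,0,0,0.4],[0,0,0.006,0,0,0,0.4],[0,0,0.006,0,0,0,0.2],[0,0,0.006,0,0,0,0.1],[0,0,0.006,0,0,0,0],[0,0,0.006,0,0,0,0],[0,0,0.006,0,0,0,0],[0,0,0.1,0,0,0,0],[0,0,0.3,0,0,0,0],[0,0,0.6,0,0,0,0],[0,0,0.9,0,0,0,0],[0,0,1,0,0,0,0]]}}

```text
time: 30.75
tool_pos: [0.531, -0.2187, 0.2314]
tcp_rot: [2.565, 1.798, 0.008]
wrist_force: [-0.4, -1.0, 0.6]
width: 1.001
grip_force: 0.0
```

>>> {"op": "servo_tool", "data": {"series": [[-0.1,0.3,0.26,0,0,0,0],[-0.2,0.5,0.26,0,0,0,0],[-0.2,0.5,0.26,0,0,0,0],[-0.2,0.5,0.26,0,0,0,0],[-0.2,0.5,0.26,0,0,0,0]]}}

```text
time: 31.25
tool_pos: [0.4978, -0.1427, 0.2623]
tcp_rot: [-2.572, -1.803, 0.001]
wrist_force: [0.8, -0.4, -0.2]
width: 0.998
grip_force: 0.0
```

```bash
python3 - <<'E'
from edges import *
i,im=look([("blue_mid",.089),("blue_yellow_end",.054),("blue_plain_end",.054),("grey_mid",.035)])
r=fit(i,im,.124,320)
for c in ("scene","side"):
    bot.read_camera(c);j=bot.camera_info(c)
    for n,z in (("blue_mid",.089),("blue_yellow_end",.054),("blue_plain_end",.054)):
        for d in bot.mark_of(n,c)[:1]: print(c,n,round(d["score"],2),atz(j,d["at"][1]*512,d["at"][0]*384,z))
# is the rim level? fit separate heights per end: rim length/width at each end
E
```

```text
t 31.25 tcp [ 0.4978 -0.1427  0.2623] [-2.5722 -1.8035  0.0011] q6 0.021037216008273213 cam [ 0.5246 -0.0712  0.4307]
blue_mid 299.4 218.0 0.92 [ 0.5286 -0.2181  0.089 ]
blue_yellow_end 291.5 259.2 0.62 [ 0.501  -0.2868  0.054 ]
blue_plain_end 300.6 148.7 0.93 [ 0.5573 -0.1476  0.054 ]
minrect 528.8807373046875 -212.1715850830078 170.63092041015625 66.09847259521484 70.10819244384766
fit [ 529.2997 -214.1509] 69.94048136733257 [-1.7985 -0.4838  4.1523]
scene blue_mid 0.71 [ 0.5203 -0.2147  0.089 ]
scene blue_yellow_end 0.81 [ 0.503 -0.293  0.054]
scene blue_plain_end 0.98 [ 0.5588 -0.1426  0.054 ]
side blue_mid 0.91 [ 0.5315 -0.217   0.089 ]
side blue_yellow_end 0.9 [ 0.5021 -0.2918  0.054 ]
side blue_plain_end 0.95 [ 0.5575 -0.1421  0.054 ]
```

Position and yaw agree in all three cameras. The press leaned towards the plain-end feet, though, so I'll regrip directly above the yellow-end feet and press gently to make sure that end is home too.

>>> {"op": "servo_tool", "data": {"series": [[0.06,-0.3,-0.1,0,0,0,0],[0.129,-0.55,-0.2,0,0,0,0],[0.129,-0.697,-0.4,0,0,0,0],[0.129,-0.697,-0.7,0,0,0,0],[0.129,-0.697,-0.8,0,0,0,0],[0.129,-0.697,-0.8,0,0,0,0],[0.129,-0.697,-0.8,0,0,0,0],[0.129,-0.697,-0.8,0,0,0,0],[0.129,-0.697,-0.8,0,0,0,0]]}}

```text
time: 32.8
tool_pos: [0.5189, -0.2472, 0.1455]
tcp_rot: [2.568, 1.802, 0.003]
wrist_force: [0.0, -0.5, 0.0]
width: 0.998
grip_force: 0.0
```

```bash
python3 st.py
```

```text
t 32.8 [ 0.5189 -0.2472  0.1455] tooly -19.883607281866503 bottom 124.39398268464497 along x,y of grey -31.371151004167018 -1.326067081742435 F [ 0.0369 -0.4882  0.0063] M [ 0.0021  0.0096 -0.0371] w 0.9982921536994969 0.0
```

>>> {"op": "servo_tool", "data": {"series": [[0,0,-0.15,0,0,0,0],[0,0,-0.3,0,0,0,0],[0,0,-0.4,0,0,0,0],[0,0,-0.46,0,0,0,0],[0,0,-0.46,0,0,0,0],[0,0,-0.46,0,0,0,0],[0,0,-0.46,0,0,0,0],[0,0,-0.46,0,0,0,0]]}}

```text
time: 33.6
tool_pos: [0.518, -0.2472, 0.0749]
tcp_rot: [2.571, 1.803, 0.001]
wrist_force: [-0.3, -1.0, 0.8]
width: 1.0
grip_force: 0.0
```

```bash
python3 st.py
```

```text
t 33.6 [ 0.518  -0.2472  0.0749] tooly -19.92805892820715 bottom 53.84294303810575 along x,y of grey -31.72392453302785 -0.500072487793301 F [-0.3467 -1.0398  0.7964] M [0.0198 0.0223 0.0007] w 0.9997537725339819 0.0
```

>>> {"op": "servo_tool", "data": {"series": [[0,0,0.003,0,0,0,0.05],[0,0,0.003,0,0,0,0.1],[0,0,0.003,0,0,0,0.15],[0,0,0.003,0,0,0,0.2],[0,0,0.003,0,0,0,0.24],[0,0,0.003,0,0,0,0.27],[0,0,0.003,0,0,0,0.3],[0,0,0.003,0,0,0,0.3]], "newtons": 25}}

```text
time: 34.4
tool_pos: [0.5173, -0.2468, 0.0744]
tcp_rot: [2.572, 1.803, 0.0]
wrist_force: [-0.5, -1.1, 2.5]
width: 0.743
grip_force: 28.4
```

```bash
python3 st.py
```

```text
t 34.4 [ 0.5173 -0.2468  0.0744] tooly -19.929979268605763 bottom 53.29551081079013 along x,y of grey -31.62468405329472 0.28768595568704747 F [-0.4687 -1.1223  2.4615] M [-0.0146 -0.0044 -0.0116] w 0.7433109249316179 28.398214280605316
```

Gripped above the yellow-end feet. Now I press in small steps.

>>> {"op": "servo_tool", "data": {"series": [[0,0,-0.002,0,0,0,0.3],[0,0,-0.004,0,0,0,0.3],[0,0,-0.004,0,0,0,0.3]]}}

```text
time: 34.7
tool_pos: [0.5173, -0.2469, 0.0744]
tcp_rot: [2.572, 1.803, 0.0]
wrist_force: [-1.5, -0.2, 4.5]
width: 0.743
grip_force: 28.9
```

>>> {"op": "servo_tool", "data": {"series": [[0,0,-0.002,0,0,0,0.3],[0,0,-0.003,0,0,0,0.3],[0,0,-0.003,0,0,0,0.3]]}}

```text
time: 35.0
tool_pos: [0.5174, -0.2469, 0.0744]
tcp_rot: [2.572, 1.804, 0.0]
wrist_force: [-2.1, 1.8, 7.2]
width: 0.745
grip_force: 29.2
```

```bash
python3 st.py
```

```text
t 35.0 [ 0.5174 -0.2469  0.0744] tooly -19.920551448705595 bottom 53.261363573018755 along x,y of grey -31.643247496004943 0.22924679864606995 F [-2.1169  1.8102  7.2053] M [ 0.2189  0.5825 -0.0045] w 0.7453893528673706 29.22335386276245
```

It holds at 7 N with no movement, so the yellow end is home. I'll relieve, release and retreat.

>>> {"op": "servo_tool", "data": {"series": [[0,0,0.004,0,0,0,0.3],[0,0,0.006,0,0,0,0.2],[0,0,0.006,0,0,0,0.1],[0,0,0.006,0,0,0,0],[0,0,0.006,0,0,0,0],[0,0,0.006,0,0,0,0],[0,0,0.1,0,0,0,0],[0,0,0.3,0,0,0,0],[0,0,0.6,0,0,0,0],[0,0,0.9,0,0,0,0],[0,0,1,0,0,0,0],[0,0,1,0,0,0,0],[0,0,1,0,0,0,0]]}}

```text
time: 36.3
tool_pos: [0.5168, -0.2465, 0.2227]
tcp_rot: [-2.572, -1.803, 0.0]
wrist_force: [-0.5, -0.1, -0.8]
width: 1.001
grip_force: 0.0
```

```bash
python3 - <<'E'
from look import *
for c in ("scene","side"):
    bot.read_camera(c);j=bot.camera_info(c)
    for n,z in (("blue_mid",.089),("blue_yellow_end",.054),("blue_plain_end",.054)):
        for d in bot.mark_of(n,c)[:1]: print(c,n,round(d["score"],2),atz(j,d["at"][1]*512,d["at"][0]*384,z))
s=bot.read_state();print(s["time"],s["tool_pos"],s["wrist_force"],s["width"])
print(bot.finish_job())
E
```

```text
scene blue_mid 0.77 [ 0.5318 -0.2157  0.089 ]
scene blue_yellow_end 0.67 [ 0.5014 -0.2892  0.054 ]
scene blue_plain_end 0.75 [ 0.5593 -0.1385  0.054 ]
side blue_mid 0.62 [ 0.5332 -0.2146  0.089 ]
side blue_yellow_end 0.64 [ 0.5026 -0.2832  0.054 ]
side blue_plain_end 0.79 [ 0.5545 -0.1455  0.054 ]
36.7 [ 0.5168 -0.2465  0.2221] [0.1263 0.6617 0.7319] 0.9965004190857831
the job is handed in; nothing more can be done
None
```

The blue tote is stacked on the grey one, yellow end over plain end; by arm height and force readings both ends are home (pressed to about 11 N), and it was released and handed in at 36.7 s, but `finish_job` gave no verdict.

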